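# Hook the fresh ornaments out of their carrier

### The arm

A 6-joint arm with a two-finger parallel gripper is mounted at the origin on the work surface. World frame = base frame: x ahead of the robot, y to its left, z up, the work surface at z = 0. Lengths are in m, angles in degrees, forces in N, time in s.
With the tool pointing down it reaches from about 0.375 to 0.9 m from the base axis. Payload 3.1 kg.
Tool frame: the origin (TCP) lies at the very end of the fingers, on their centre line; the grasp point (between the pads) lies 19 mm behind it; z points along the fingers, y is the direction in which the jaws open and shut (so a half turn about z gives the same grasp; the last joint's range is limited). The gripper opens to 87 mm and grips with 3 to 60 N. Pads are 19 mm wide; open, the fingers measure 117 mm over their backs; the gripper's body (75 mm by 190 mm) begins 51 mm behind the grasp point.
Start: joints at [54.918, 30.224, 82.088, -0, 67.689, -10.227], TCP at [0.263, 0.567, 0.223] pointing down, gripper open.
Joint ranges: [-176.69, 176.69], [-43.24, 126.21], [12.49, 139.97], [-82, 262], [0, 151.66], [-163.58, 163.58]. Speed limits (degrees/s): [159.86, 159.86, 180, 180, 180, 180].

### API

Orientations are given as a 3x3 rotation matrix whose columns are the frame's x, y, z axes.
In Python, from rig import bot gives the robot as it stands. The module is installed in compiled form; this text tells all that it offers.
- The arm moves only by the tool play_rows, never from a script. Its argument "targets" is a list of rows, each a list of 7 numbers: the closure, from 0 (fully open) to 1 (shut), then the shift along the world's x, y, z in m, then the turn, a rotation vector about the world's x, y, z in rad. A call has 1 to 12 rows; each row shifts and turns the commanded pose from where the row before left it; what a row does not reach is not made up. A row lasts 1/8 s, in which the tool goes at most 62.5 mm and 10.7 degrees, less where a joint would pass 70% of its speed; a pose out of reach is approached as far as the arm can. A call with a gripper value outside its range is refused whole. The fingers move at their own pace and stop on an object; the grip force is fixed at half the most. Time passes only in rows, so rows that do not move let the fingers close. It gives the time, the measured TCP pose, the force and the opening at its end, in the units of the state.
- bot.read_state(): the state, without advancing time (a new reading comes with each control period).
- bot.capture(name): name is "scene" or "top" or "wrist"; returns the picture (384x512x3 uint8, blue, green, red); there is no depth.
- bot.get_calibration(name): a dict with "fx", "fy", "cx", "cy" (pixels), "R" (3x3) and "t" (3): a world point X has camera coordinates R X + t. Camera axes: x right, y down, z forward; pixel columns grow to the right and rows downward; lengths in m; the calibration is good to about 2 mm. A picture is of the moment at which its call begins: read the wrist's pose just before it. get_calibration takes no time and is no camera call; for the wrist camera it gives the pose at the moment of the call.
- bot.hand_in(): hands the job in, once; it reports no verdict.
The state is a dict: "time_s": time; "joint_positions": joint angles; "qvel": joint speeds; "tau": joint torques, N m; "position": TCP position; "tcp_rot": TCP orientation; "force": force on the tool from outside, world axes, zero at the start; "moment": the same for the moment, N m; "opening": opening from 0.0 (shut) to 1.0 (fully open).
Only numpy, scipy, OpenCV 4.12 (cv2) and the standard library are available. Lean on these libraries where they do the work, as an engineer would, in place of code of your own. Each camera call takes 0.05 s, during which the arm holds its last target. There are 200 camera calls.

### The job

Turn the cam lever to nip the ornament carrier in its clamp, just far enough that the sprung pad is pushed in about 3 to 4 mm and never bottoms out. With the clamp on, draw each ornament out of its deep bore by its bail with the hook tool and stand it upright in the white tray, gently and without touching any ornament with the gripper, because the paint is fresh. Then put the hook tool back in its stand and, last, swing the lever back open, pointing at the robot as it did at first; leave the jar, dish and scissors alone.

Things in the scene. Friction and masses are not known exactly. Their poses are not given: they have to be found in the camera images.
- bell: Red ornament, bell-shaped, widest (radius 26) at the foot; flat foot, 45 mm tall body, 60 g. On top a brass bail (4 mm wire): an arched loop in the ornament's x-z plane, 26 mm wide inside, underside of its peak 76 mm above the foot, top 80 mm; a hook passes through along the ornament's y, either way. Origin: centre of foot. Starts in a carrier bore (bail top 32 mm below rim); 2 or 3 of 4 present.
- barrel: Red ornament, barrel-shaped, foot radius 22, widest 26; flat foot, 45 mm tall body, 60 g. On top a brass bail (4 mm wire): an arched loop in the ornament's x-z plane, 26 mm wide inside, underside of its peak 76 mm above the foot, top 80 mm; a hook passes through along the ornament's y, either way. Origin: centre of foot. Starts in a carrier bore (bail top 32 mm below rim); 2 or 3 of 4 present.
- cone: Red ornament, cone-shaped, widest (radius 26) at the foot; flat foot, 45 mm tall body, 60 g. On top a brass bail (4 mm wire): an arched loop in the ornament's x-z plane, 26 mm wide inside, underside of its peak 76 mm above the foot, top 80 mm; a hook passes through along the ornament's y, either way. Origin: centre of foot. Starts in a carrier bore (bail top 32 mm below rim); 2 or 3 of 4 present.
- onion: Red ornament, onion-shaped, foot radius 20, widest 26; flat foot, 45 mm tall body, 60 g. On top a brass bail (4 mm wire): an arched loop in the ornament's x-z plane, 26 mm wide inside, underside of its peak 76 mm above the foot, top 80 mm; a hook passes through along the ornament's y, either way. Origin: centre of foot. Starts in a carrier bore (bail top 32 mm below rim); 2 or 3 of 4 present.
- carrier: Loose plywood block 156 x 156 x 120 mm, 0.9 kg; four round bores, 65 mm diameter, 112 mm deep, centred at x, y = +-37 mm. Origin: centre of underside, axes along its sides, z up. Stands on the fixture's 6 mm plate (rim 126 mm above bench) between low guide lips at its x sides, the sprung pad at +y and the cam at -y.
- fixture: Fixed clamp fixture: aluminium plate 190 x 360 mm, 6 mm thick; grey fence block (top 90 mm above bench) near its +y end carries the sprung pad, cam unit at its -y end. Origin: on the bench, under the middle of the carrier's place; x roughly away from the robot, y towards the pad.
- pad (a joint): How far the rubber-faced sprung pad on the fence is pushed in (m): 0 fully out, 0.010 bottomed; moves along the fixture's +y, spring 2.5 N per mm. Aim for 3.5 mm; 1.5 to 6 mm nips the carrier properly; above 8.5 mm is overrun.
- pad_face (a point): Centre of the pad's face that meets the carrier, 58 mm above the bench, 85 mm along the fixture's +y when fully out. Moves with the pad. At the start the carrier stands 1 to 3 mm short of it.
- lever (a joint): Cam lever angle (rad), counter-clockwise from above: 0 = arm along the fixture's -x (to the robot), open; range -0.4 to 1.4, starts -0.3 to 0; closing swings the post towards the fixture's -y. Its eccentric disc's nose stands 35 + 20 sin(angle) mm from the hinge towards the carrier. Total free gap at angle 0: 5 to 12 mm. Stiff (3.5 to 8 N at the post), stays where left.
- cam_unit: Grey block 56 x 56 mm at the fixture's -y end that carries the cam lever. Origin: underside, on the hinge axis; axes as the fixture's.
- lever_hinge (a point): Point on the lever's upright hinge axis, 52 mm above the bench.
- lever_post (a point): Grip point on the axis of the upright round black post at the lever's end, 120 mm from the hinge axis; post 20 mm in diameter, from 88 to 152 mm above the bench, this point at 127 mm.
- hook: Hook tool, 130 g. Origin: shaft axis at underside of collar, z up. Collar 60 x 50 x 6 mm, centred at x = +7 mm. Wooden handle 34 (x) by 22 (y) mm, 6 to 56 mm above origin: grip across y at 30 mm. Shaft 5 mm thick down z; hook wire's lowest centre at x = 7, z = -76 mm; tip at x = 15, its top at z = -61.5 mm, pointing up. A hung loop rests at x = 7, z = -73.5 mm.
- stand: Fixed wooden tool stand, 100 (x) x 80 (y) mm, 90 mm tall, with an upright slot 45 (x) x 31 (y) mm, 85 mm deep, in the middle of its top. Origin: centre of its underside. The hook tool hangs in it by its collar, tip towards the stand's +x.
- stand_seat (a point): On top of the stand, 7 mm to -x of the slot's middle: where the hook tool's origin lies when it is put back with its x axis along the stand's.
- tray: Loose white tray, 270 (x) x 170 (y) mm, rim 34 mm high, walls and floor 6 mm thick, 0.7 kg. Origin: centre of its underside. Room for three ornaments, for instance at x = -80, 0, +80 mm, y = 0.
- paint_jar: Bystander: glass jar, radius 32, 85 mm tall. Origin: centre of its underside.
- dish: Bystander: grey mixing dish, radius 50, 40 mm tall. Origin: centre of its underside.
- scissors: Bystander: scissors lying flat, about 205 mm long, 11 mm high. Origin: underside of the pivot.
Things that resemble listed ones, but are neither listed nor needed, are in the scene too. Leave any yellow look-alike of the hook alone.

How it is judged (in metres and radians):
On the way, in this order (a step that is already met when the one before it is completed fails the run):
1. the cam lever, let go, holds the carrier nipped: sprung pad pushed in 1.5 to 6 mm (value of joint pad between 0.0015 and 0.006 m and contact force between the fingers and cam_unit below 0.1 N), for 0.4 s.
2. with the clamp still on, every ornament stands upright in the tray, off the hook (value of joint pad between 0.0015 and 0.006 m and x of bell in the frame of tray between -0.122 and 0.122 m and y of bell in the frame of tray between -0.072 and 0.072 m and z of each of bell, barrel, cone, onion in the frame of tray below 0.014 m and angle between each of bell, barrel, cone, onion's own z axis and vertical below 0.15 rad and linear speed of each of bell, barrel, cone, onion below 0.03 m/s and contact force between each of bell, barrel, cone, onion and hook below 0.05 N and x of barrel in the frame of tray between -0.122 and 0.122 m and y of barrel in the frame of tray between -0.072 and 0.072 m and x of cone in the frame of tray between -0.122 and 0.122 m and y of cone in the frame of tray between -0.072 and 0.072 m and x of onion in the frame of tray between -0.122 and 0.122 m and y of onion in the frame of tray between -0.072 and 0.072 m), for 0.3 s.
3. with the clamp still on, the hook tool hangs in its stand (value of joint pad between 0.0015 and 0.006 m and distance between hook and stand_seat below 0.016 m and angle between hook's own z axis and vertical below 0.1 rad and height (world z) of hook between 0.086 and 0.096 m), for 0.2 s.
4. the cam lever is back open (value of joint lever below 0.1 rad), for 0.2 s.
At the end, for the whole second after the job is handed in: Every ornament present stands upright (within 0.15 rad) on the tray's floor, off the hook; the hook tool hangs upright in its stand within 16 mm of its seat; the lever is open (angle below 0.1 rad) (x of bell in the frame of tray between -0.122 and 0.122 m and y of bell in the frame of tray between -0.072 and 0.072 m and z of each of bell, barrel, cone, onion in the frame of tray below 0.014 m and angle between each of bell, barrel, cone, onion's own z axis and vertical below 0.15 rad and linear speed of each of bell, barrel, cone, onion below 0.03 m/s and contact force between each of bell, barrel, cone, onion and hook below 0.05 N and x of barrel in the frame of tray between -0.122 and 0.122 m and y of barrel in the frame of tray between -0.072 and 0.072 m and x of cone in the frame of tray between -0.122 and 0.122 m and y of cone in the frame of tray between -0.072 and 0.072 m and x of onion in the frame of tray between -0.122 and 0.122 m and y of onion in the frame of tray between -0.072 and 0.072 m and distance between hook and stand_seat below 0.016 m and angle between hook's own z axis and vertical below 0.1 rad and height (world z) of hook between 0.086 and 0.096 m and value of joint lever below 0.1 rad); the robot touches nothing.
It fails at once if the clamp is overrun (pad pushed in more than 8.5 mm) (value of joint pad above 0.0085 m).
It fails at once if an ornament is touched with the gripper (contact force between any of bell, barrel, cone, onion and the fingers above 0.5 N).
It fails at once if an ornament is dropped or flung (faster than 0.7 m/s) (linear speed of any of bell, barrel, cone, onion above 0.7 m/s).
It fails at once if the carrier is tipped (angle between carrier's own z axis and vertical above 0.2 rad).
It fails at once if the jar, dish or scissors are disturbed (distance of any of paint_jar, dish, scissors from where it was at the start of the episode above 0.03 m).
Of bell, barrel, cone, onion only 2 to 3 are there at a start; the rules pass over those that are not, and their reading is None.
At some moment in a run one of tray may be knocked a few centimetres aside while the robot is not near it.
It also fails if it takes over 210 s, if anything falls off the work surface, if the arm or the gripper's body presses on something with over 40 N, if the wrist force passes 120 N, or if a joint passes its speed limit or range.

## Working session

There is one attempt and no reset: what is moved stays moved. The work goes in short steps, Python scripts to look and compute and a tool call to move; the robot and the scene stay as the last step left them, time stands still between calls to the robot, and variables do not carry over. Pictures are saved under pics/ and viewed, about 12 in all and at most 16, crops included, and the job is handed in when it is done.

Besides the shell and the picture viewer there is one more tool, called by a JSON object that holds its "api" and its "payload". play_rows: Moves the arm, as the interface text tells. Its arguments: {"type":"object","properties":{"targets":{"type":"array","items":{"type":"array","items":{"type":"number"}}}},"required":["targets"]}

```bash
mkdir -p pics; python3 - <<'E'
from rig import bot
import cv2,numpy as np
s=bot.read_state()
for k in("time_s","position","tcp_rot","force","opening"):print(k,np.round(s[k],3).tolist())
for n in("scene","top","wrist"):
    im=bot.capture(n);cv2.imwrite(f"pics/{n}0.png",im)
    c=bot.get_calibration(n);print(n,{k:np.round(v,4).tolist() for k,v in c.items()})
a=cv2.imread("pics/scene0.png");b=cv2.imread("pics/top0.png")
E
```

```text
time_s 0.0
position [0.262, 0.566, 0.222]
tcp_rot [[-0.907, 0.42, -0.001], [0.42, 0.907, -0.002], [0.0, -0.002, -1.0]]
force [0.296, -0.192, -0.072]
opening 0.996
scene {'fx': 434.8843, 'fy': 434.8843, 'cx': 255.9833, 'cy': 184.9528, 'R': [[-0.4173, 0.9087, -0.0081], [0.7789, 0.3531, -0.5184], [-0.4682, -0.2226, -0.8551]], 't': [0.3038, -0.3615, 1.7276]}
top {'fx': 380.8875, 'fy': 380.8875, 'cx': 258.297, 'cy': 193.8697, 'R': [[0.0087, -0.9999, -0.0075], [-0.9929, -0.0077, -0.1188], [0.1187, 0.0084, -0.9929]], 't': [-0.088, 0.5771, 1.0078]}
wrist {'fx': 267.0589, 'fy': 267.0589, 'cx': 259.8564, 'cy': 192.2316, 'R': [[0.4207, 0.9072, -0.0014], [0.8775, -0.4065, 0.2546], [0.2304, -0.1084, -0.967]], 't': [-0.6249, -0.0308, 0.3894]}
```

View pics/top0.png

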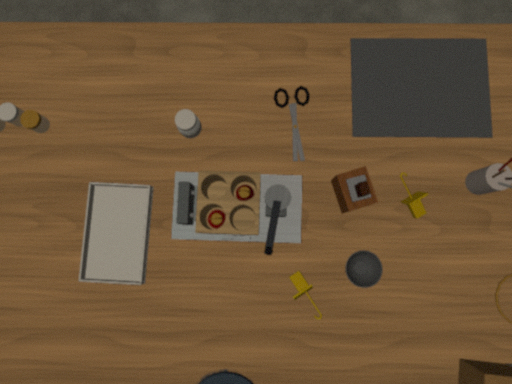

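View pics/scene0.png

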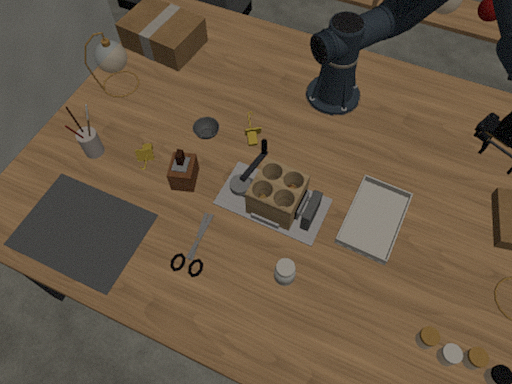

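Top view: the fixture spans about (172–302, 172–242). The carrier is at (227,203), with red ornaments in the bores at (244,191) and (216,217). The hinge is at (278,196) and the post at (268,250). The brown stand with its handle is at (354,190), and the tray at (117,233). Two yellow look-alike hooks at (415,203) and (303,288) are to be left alone. The jar is at (187,123), the dish at (364,268) and the scissors at (295,120).

```bash
cat > h.py <<'E'
from rig import bot
import cv2,numpy as np
def ray(c,u,v):
    R=np.array(c["R"]);t=np.array(c["t"])
    return -R.T@t, R.T@np.array([(u-c["cx"])/c["fx"],(v-c["cy"])/c["fy"],1])
def atz(c,u,v,z):
    o,d=ray(c,u,v);return o+d*(z-o[2])/d[2]
def proj(c,X):
    p=np.array(c["R"])@np.array(X)+np.array(c["t"]);return c["fx"]*p[0]/p[2]+c["cx"],c["fy"]*p[1]/p[2]+c["cy"]
def tri(obs):  # [(c,u,v)]
    A=np.zeros((3,3));b=np.zeros(3)
    for c,u,v in obs:
        o,d=ray(c,u,v);d=d/np.linalg.norm(d);P=np.eye(3)-np.outer(d,d);A+=P;b+=P@o
    X=np.linalg.solve(A,b)
    return X,[np.round(np.subtract(proj(c,X),(u,v)),1).tolist() for c,u,v in obs]
def st():
    s=bot.read_state()
    for k in("time_s","position","force","opening"):print(k,np.round(s[k],4).tolist())
    return s
E
python3 - <<'E'
from h import *
c=bot.get_calibration("top")
for n,u,v,z in[("bore orn A",244,191,.126),("orn B",216,217,.126),("post",268,250,.152),("hinge",278,196,.06),("stand",354,190,.09),("tray",117,233,0.03),("jar",187,123,.08),("dish",364,268,.04),("sci",295,120,.01),("ylw",301,285,.05),("ylw2",415,203,.05)]:
    print(n,np.round(atz(c,u,v,z),3))
a=cv2.imread("pics/top0.png")[160:290,165:395];cv2.imwrite("pics/topc.png",cv2.resize(a,None,fx=3.4,fy=3.4,interpolation=cv2.INTER_CUBIC))
E
```

```text
bore orn A [ 0.574 -0.048  0.126]
orn B [0.508 0.02  0.126]
post [ 0.429 -0.108  0.152]
hinge [ 0.569 -0.136  0.06 ]
stand [ 0.583 -0.331  0.09 ]
tray [0.468 0.3   0.03 ]
jar [0.762 0.109 0.08 ]
dish [ 0.381 -0.365  0.04 ]
sci [ 0.795 -0.186  0.01 ]
ylw [ 0.337 -0.197  0.05 ]
ylw2 [ 0.555 -0.503  0.05 ]
```

View pics/topc.png

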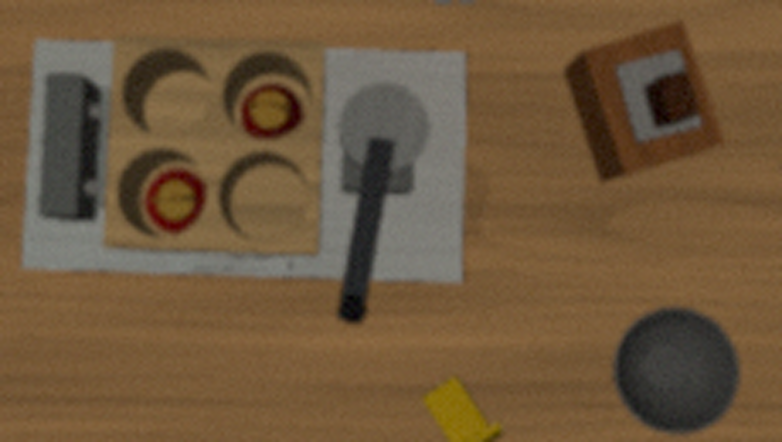

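View pics/wrist0.png

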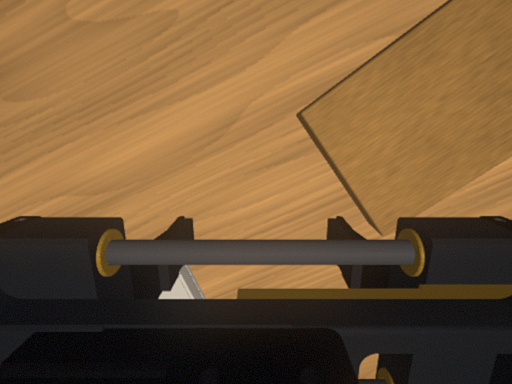

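Enlarged crop: the ornaments' brass bails run roughly along image horizontal. The wooden stand at crop (645,100) holds a dark-handled hook, and the yellow ones are decoys. Next I move the wrist camera over the fixture.

{"api": "play_rows", "payload": {"targets": [[0,0.014,-0.05,0.011,0,0,0.04],[0,0.014,-0.05,0.011,0,0,0.04],[0,0.014,-0.05,0.011,0,0,0.04],[0,0.014,-0.05,0.011,0,0,0.04],[0,0.014,-0.05,0.011,0,0,0.04],[0,0.014,-0.05,0.011,0,0,0.04],[0,0.014,-0.05,0.011,0,0,0.04],[0,0.014,-0.05,0.011,0,0,0.04],[0,0.014,-0.05,0.011,0,0,0.04],[0,0.014,-0.05,0.011,0,0,0.04],[0,0.014,-0.05,0.011,0,0,0.036],[0,0,0,0,0,0,0]]}}

```text
time_s: 1.65
position: [0.4183, 0.0139, 0.3443]
tcp_rot: [[-1.0, 0.004, 0.002], [0.004, 1.0, -0.001], [-0.002, -0.001, -1.0]]
force: [-0.1, 0.4, -0.3]
opening: 1.003
```

```bash
python3 - <<'E'
from h import *
import pickle
s=st();print(np.round(s["tcp_rot"],3).tolist())
c=bot.get_calibration("wrist");im=bot.capture("wrist");pickle.dump((c,im),open("w1.pkl","wb"))
cv2.imwrite("pics/w1.png",cv2.resize(im[:250],(800,390),interpolation=cv2.INTER_CUBIC))
E
```

```text
time_s 1.65
position [0.4183, 0.0139, 0.3443]
force [-0.1177, 0.4488, -0.2687]
opening 1.0028
[[-1.0, 0.004, 0.002], [0.004, 1.0, -0.001], [-0.002, -0.001, -1.0]]
```

{"api": "play_rows", "payload": {"targets": [[0,0,-0.05,0,0,0,0],[0,0,-0.05,0,0,0,0],[0,0,-0.05,0,0,0,0],[0,0,-0.05,0,0,0,0],[0,0,0,0,0,0,0]]}}

```text
time_s: 2.33
position: [0.4168, -0.1843, 0.3429]
tcp_rot: [[-1.0, 0.001, -0.001], [0.001, 1.0, 0.0], [0.001, 0.0, -1.0]]
force: [0.3, -0.2, -0.9]
opening: 0.998
```

```bash
python3 - <<'E'
from h import *
import pickle
s=st()
c=bot.get_calibration("wrist");im=bot.capture("wrist");pickle.dump((c,im),open("w2.pkl","wb"))
cv2.imwrite("pics/w2.png",cv2.resize(im[:250],(800,390),interpolation=cv2.INTER_CUBIC))
E
```

```text
time_s 2.325
position [0.4168, -0.1843, 0.3429]
force [0.326, -0.22, -0.9197]
opening 0.9976
```

View pics/w1.png

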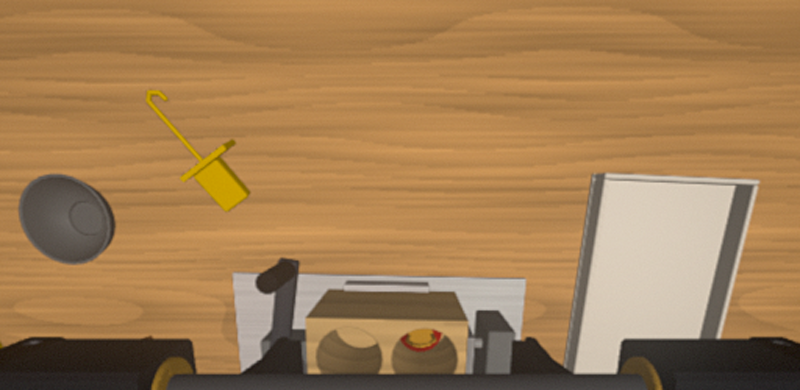

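View pics/w2.png

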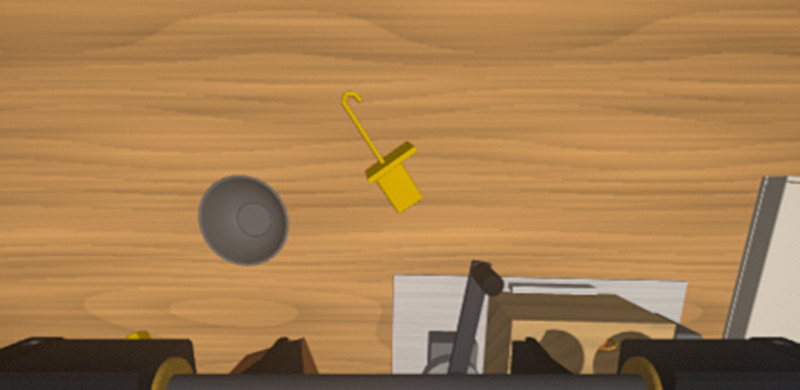

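The wrist camera looks from the +x side of the tool, towards the robot, with the fixture at the bottom edge of both pictures. I'll move out so that the carrier lies under the camera.

{"api": "play_rows", "payload": {"targets": [[0,0.05,0.03,-0.02,0,0,0],[0,0.05,0.03,-0.02,0,0,0],[0,0.05,0.03,-0.02,0,0,0],[0,0.05,0.03,-0.02,0,0,0],[0,0.01,0.03,-0.02,0,0,0],[0,0,0,0,0,0,0]]}}

```text
time_s: 3.12
position: [0.6248, -0.0273, 0.2409]
tcp_rot: [[-1.0, -0.009, -0.006], [-0.009, 1.0, 0.003], [0.006, 0.003, -1.0]]
force: [-0.3, 0.1, -0.2]
opening: 1.001
```

```bash
cat >> h.py <<'E'
def snap(n,rows=(0,250)):
    import pickle
    s=st();c=bot.get_calibration("wrist");im=bot.capture("wrist");pickle.dump((c,im),open(n+".pkl","wb"))
    a=im[rows[0]:rows[1]];cv2.imwrite(f"pics/{n}.png",cv2.resize(a,None,fx=1.5625,fy=1.5625,interpolation=cv2.INTER_CUBIC))
E
python3 -c "
from h import *
snap('w3')"
```

```text
time_s 3.125
position [0.6248, -0.0273, 0.2409]
force [-0.3196, 0.1354, -0.1895]
opening 1.0007
```

{"api": "play_rows", "payload": {"targets": [[0,0,-0.05,0,0,0,0],[0,0,-0.05,0,0,0,0],[0,0,-0.02,0,0,0,0],[0,0,0,0,0,0,0]]}}

```text
time_s: 3.68
position: [0.6262, -0.154, 0.2443]
tcp_rot: [[-1.0, 0.001, 0.001], [0.001, 1.0, 0.0], [-0.001, 0.0, -1.0]]
force: [0.2, 0.9, 0.3]
opening: 0.999
```

```bash
python3 -c "
from h import *
snap('w4')"
```

```text
time_s 3.675
position [0.6262, -0.154, 0.2443]
force [0.2153, 0.8782, 0.2931]
opening 0.9993
```

View pics/w3.png

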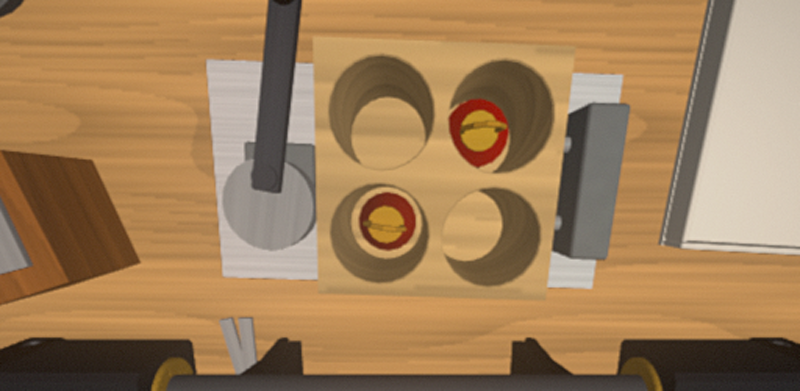

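View pics/w4.png

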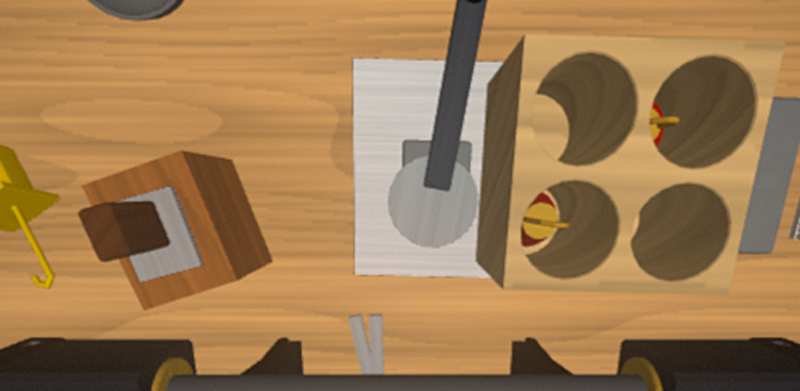

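w3/w4 (crop pixels): the carrier top corners, the disc at (269,204)/(432,201), and ornaments in the far −y bore and the near +y bore, with bails running roughly along y. The stand is at (160,230) in w4 with a dark brown handle. I triangulate these and look straight down on the stand.

{"api": "play_rows", "payload": {"targets": [[0,0.005,-0.05,0.0,0,0,0],[0,0.005,-0.05,0.0,0,0,0],[0,0.005,-0.05,0.0,0,0,0],[0,0.005,-0.02,0,0,0,0],[0,0,0,0,0,0,0]]}}

```text
time_s: 4.35
position: [0.6469, -0.3224, 0.2433]
tcp_rot: [[-1.0, -0.002, -0.0], [-0.002, 1.0, 0.001], [0.0, 0.001, -1.0]]
force: [-0.6, 1.1, -0.4]
opening: 0.998
```

```bash
python3 - <<'E'
from h import *
import pickle
snap('w5')
C={n:pickle.load(open(n+'.pkl','rb'))[0] for n in('w1','w2','w3','w4')}
k=1/1.5625
def T(name,*obs):
    X,r=tri([(C[n],u*k,v*k) for n,u,v in obs]);print(name,np.round(X,4),r)
for nm,a,b in[("TL",(313,37),(525,36)),("TR",(575,47),(783,42)),("BR",(546,298),(733,292)),("BL",(320,293),(504,287)),("disc",(269,204),(432,201)),("leverend",(265,185),(437,185)),("bailB",(483,127),(664,121)),("bailA",(386,225),(545,223)),("fenceBR",(607,259),(771,253))]:
    T(nm,("w3",*a),("w4",*b))
T("posttop",("w1",264,285),("w2",492,284))
E
```

```text
time_s 4.35
position [0.6469, -0.3224, 0.2433]
force [-0.6231, 1.1092, -0.3511]
opening 0.9976
TL [ 0.4687 -0.0826  0.1262] [[0.0, 0.3], [0.0, -0.3]]
TR [0.4715 0.0734 0.1238] [[0.0, -0.0], [-0.0, 0.0]]
BR [0.6241 0.0671 0.1326] [[0.0, -0.1], [0.0, 0.1]]
BL [ 0.6231 -0.0855  0.1242] [[-0.0, -0.7], [0.0, 0.7]]
disc [ 0.5659 -0.133   0.0708] [[-0.0, -0.2], [-0.0, 0.2]]
leverend [ 0.553  -0.1304  0.0853] [[0.0, 0.7], [0.0, -0.7]]
bailB [0.5117 0.0259 0.0938] [[0.0, -0.6], [-0.1, 0.6]]
bailA [ 0.5822 -0.0425  0.0685] [[-0.0, 0.5], [0.0, -0.5]]
fenceBR [0.6044 0.127  0.0869] [[0.0, -0.1], [-0.0, 0.1]]
posttop [ 0.4277 -0.1092  0.1521] [[-0.0, -1.0], [0.0, 1.0]]
```

View pics/w5.png

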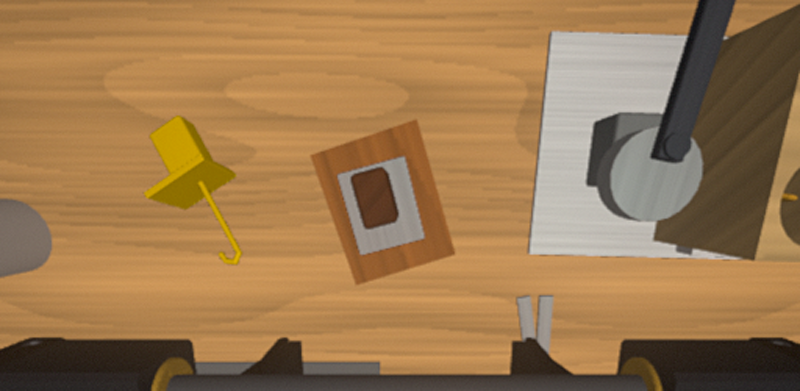

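w5: the stand's top corners are (311,154), (416,120), (454,253) and (357,284). Its collar centre is at (381,206) and the handle is shifted towards image-up, so hook +x points image-down (away from the robot). The triangulated heights agree with the text: rim 0.126, post top 0.152, and disc to post 140 mm.

```bash
python3 - <<'E'
from h import *
import pickle
k=1/1.5625
C={n:pickle.load(open(n+'.pkl','rb'))[0] for n in('w3','w4','w5')}
def Z(n,u,v,z):return atz(C[n],u*k,v*k,z)
P=[Z('w5',*p,.09) for p in[(311,154),(416,120),(454,253),(357,284)]];print("stand",np.round(P,4).tolist(),"ctr",np.mean(P,0))
d=P[3]-P[0]+P[2]-P[1];print("yaw",np.degrees(np.arctan2(d[1],d[0])),np.linalg.norm(d)/2)
P=[Z('w5',*p,.096) for p in[(338,175),(403,156),(424,237),(360,254)]];print("collar",np.mean(P,0));d=P[3]-P[0]+P[2]-P[1];print("yaw",np.degrees(np.arctan2(d[1],d[0])),np.linalg.norm(d)/2,np.linalg.norm(P[1]-P[0]+P[2]-P[3])/2)
P=[Z('w5',*p,.146) for p in[(352,174),(388,168),(398,222),(362,229)]];print("handle",np.mean(P,0))
print("handle height check",tri([(C['w5'],374*k,198*k),(C['w4'],96*k,228*k)]))
a=[Z('w5',551,31,.006),Z('w5',529,254,.006)];print("plate -y edge",np.round(a,4).tolist())
a=[Z('w3',207,60,.006),Z('w3',224,276,.006),Z('w3',622,75,.006),Z('w3',592,289,.006)];print("plate",np.round(a,4).tolist())
print("disc5",Z('w5',657,173,.071))
print("fence front edge",np.round([Z('w3',582,104,.09),Z('w3',569,258,.09),Z('w3',628,104,.09),Z('w3',606,259,.09)],4).tolist())
im=pickle.load(open('w3.pkl','rb'))[1];A=im[20:195,195:405];cv2.imwrite("pics/w3c.png",cv2.resize(A,None,fx=3.8,fy=3.4,interpolation=cv2.INTER_CUBIC))
E
```

```text
stand [[0.5531, -0.3898, 0.09], [0.5304, -0.3149, 0.09], [0.624, -0.2854, 0.09], [0.6481, -0.3597, 0.09]] ctr [ 0.58890962 -0.33746052  0.09      ]
yaw 17.55544892363587 0.09891693988175486
collar [ 0.5894279  -0.33971346  0.096     ]
yaw 14.677158588029162 0.05831307260366425 0.04850121589824257
handle [ 0.58300492 -0.3406178   0.146     ]
handle height check (array([ 0.58097417, -0.34108932,  0.15027429]), [[-0.2, -1.7], [0.5, 1.7]])
plate -y edge [[0.4477, -0.1994, 0.006], [0.6371, -0.2035, 0.006]]
plate [[0.4482, -0.1977, 0.006], [0.6361, -0.202, 0.006], [0.4566, 0.1591, 0.006], [0.6462, 0.1557, 0.006]]
disc5 [ 0.56496921 -0.12943183  0.071     ]
fence front edge [[0.4963, 0.0943, 0.09], [0.6035, 0.0966, 0.09], [0.496, 0.1262, 0.09], [0.604, 0.1247, 0.09]]
```

View pics/w3c.png

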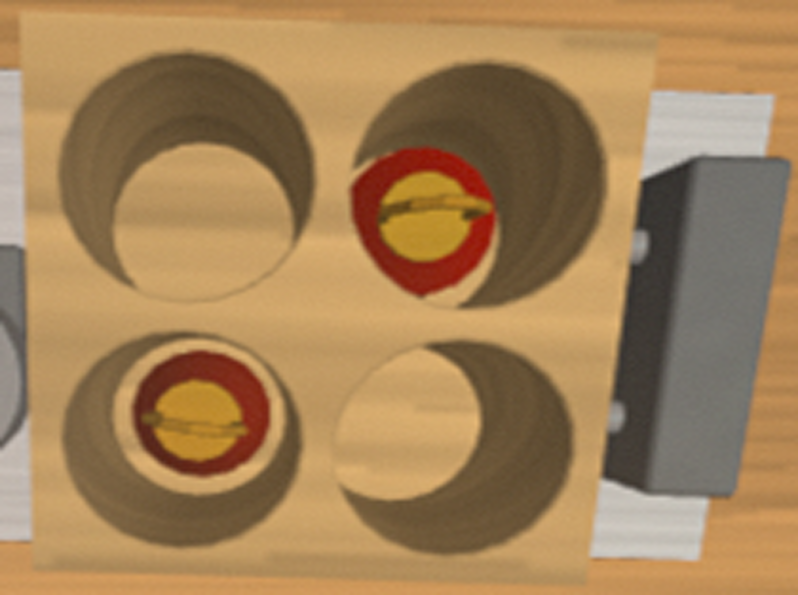

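The crop confirms bail A (lower-left bore) at about −11° of normal yaw, and bail B (upper-right) near 0–2°. Now the lever: go above the post and lower open fingers around it.

{"api": "play_rows", "payload": {"targets": [[0,-0.036,0.035,0,0,0,0.02],[0,-0.036,0.035,0,0,0,0.02],[0,-0.036,0.035,0,0,0,0.02],[0,-0.037,0.036,0,0,0,0.02],[0,-0.037,0.036,0,0,0,0.02],[0,-0.037,0.036,0,0,0,0],[0,0,0,-0.03,0,0,0],[0,0,0,-0.035,0,0,0],[0,0,0,-0.035,0,0,0],[0,0,0,-0.032,0,0,0],[0,0,0,0,0,0,0]]}}

```text
time_s: 5.78
position: [0.4256, -0.1072, 0.1105]
tcp_rot: [[-0.995, -0.104, -0.005], [-0.104, 0.995, 0.003], [0.005, 0.004, -1.0]]
force: [0.2, 0.3, 0.1]
opening: 1.001
```

```bash
python3 - <<'E'
from h import *
s=st();print(np.round(s["joint_positions"],1))
h=np.array([.546,-.1296]);
for a in(-8,0,10,20,30,35,40,45,48):
    r=np.radians(a-1.3);print(a,np.round(h-.12*np.array([np.cos(r),np.sin(r)]),4))
E
```

```text
time_s 5.775
position [0.4256, -0.1072, 0.1105]
force [0.1764, 0.337, 0.0727]
opening 1.0007
[ -28.8   27.8  114.1    0.    38.5 -124.8]
-8 [ 0.4276 -0.1102]
0 [ 0.426  -0.1269]
10 [ 0.4274 -0.1478]
20 [ 0.4323 -0.1681]
30 [ 0.4407 -0.1872]
35 [ 0.4462 -0.1962]
40 [ 0.4523 -0.2046]
45 [ 0.4592 -0.2125]
48 [ 0.4637 -0.2169]
```

{"api": "play_rows", "payload": {"targets": [[0.5,0.002,-0.002,-0.002,0,0,0],[0.85,0,0,0,0,0,0],[0.85,0,0,0,0,0,0],[0.85,0,0,0,0,0,0],[0.85,0,0,0,0,0,0]]}}

```text
time_s: 6.4
position: [0.4297, -0.112, 0.1098]
tcp_rot: [[-0.995, -0.102, 0.0], [-0.102, 0.995, -0.0], [-0.0, -0.0, -1.0]]
force: [0.9, 0.1, 0.4]
opening: 0.522
```

{"api": "play_rows", "payload": {"targets": [[0.85,0,0,0,0,0,0],[0.85,0,0,0,0,0,0],[0.85,0,0,0,0,0,0],[0.85,0,0,0,0,0,0]]}}

```text
time_s: 6.9
position: [0.4287, -0.111, 0.1094]
tcp_rot: [[-0.995, -0.102, -0.002], [-0.102, 0.995, 0.002], [0.002, 0.002, -1.0]]
force: [-0.8, 3.3, 1.9]
opening: 0.222
```

{"api": "play_rows", "payload": {"targets": [[0.85,-0.001,-0.0085,0,0,0,0.01],[0.85,-0.0005,-0.0085,0,0,0,0.01],[0.85,0.0005,-0.0105,0,0,0,0.01],[0.85,0.001,-0.0105,0,0,0,0.01],[0.85,0.002,-0.01,0,0,0,0.01],[0.85,0.003,-0.01,0,0,0,0.01],[0.85,0.004,-0.0095,0,0,0,0.01],[0.85,0.0045,-0.0095,0,0,0,0.01],[0.85,0,0,0,0,0,0]]}}

```text
time_s: 8.02
position: [0.4401, -0.1881, 0.1093]
tcp_rot: [[-0.983, -0.184, -0.007], [-0.184, 0.983, 0.002], [0.006, 0.003, -1.0]]
force: [-6.0, 1.9, 5.5]
opening: 0.222
```

```bash
python3 - <<'E'
from h import *
s=st()
import pickle
pickle.dump((bot.get_calibration("top"),bot.capture("top")),open("t1.pkl","wb"))
p=np.mean([bot.read_state()["position"][:2]],0)
d=p-np.array([.546,-.1296]);print(np.linalg.norm(d),np.degrees(np.arctan2(-d[1],-d[0]))+1.3)
E
```

```text
time_s 8.025
position [0.4401, -0.1881, 0.1093]
force [-6.038, 1.8515, 5.5321]
opening 0.2218
0.12095320394133112 30.203555855197155
```

```bash
cat >> h.py <<'E'
def shift(im,box=(170,237,196,260)):
    ref=cv2.imread("pics/top0.png");y0,y1,x0,x1=box
    g=lambda a:cv2.cvtColor(a,cv2.COLOR_BGR2GRAY).astype(np.float32)
    W=np.eye(2,3,dtype=np.float32)
    T=g(ref)[y0:y1,x0:x1];I=g(im)[y0-8:y1+8,x0-8:x1+8];W[:,2]=8
    cc,W=cv2.findTransformECC(T,I,W,cv2.MOTION_TRANSLATION,(3,200,1e-6),None,5)
    d=(W[:,2]-8)*2.33;return round(float(cc),4),"dx_w %.2f dy_w %.2f mm"%(-d[1],-d[0])
E
python3 - <<'E'
from h import *
import pickle
im=pickle.load(open("t1.pkl","rb"))[1]
print(shift(im),shift(im,(173,220,196,245)),"fence",shift(im,(175,240,172,194)))
cv2.imwrite("pics/t1.png",cv2.resize(im[150:290,165:395],None,fx=3.4,fy=3.4,interpolation=cv2.INTER_CUBIC))
E
```

```text
(0.9975, 'dx_w -0.26 dy_w 0.58 mm') (0.9981, 'dx_w -0.26 dy_w 0.57 mm') fence (0.9954, 'dx_w 0.06 dy_w 0.25 mm')
```

View pics/t1.png

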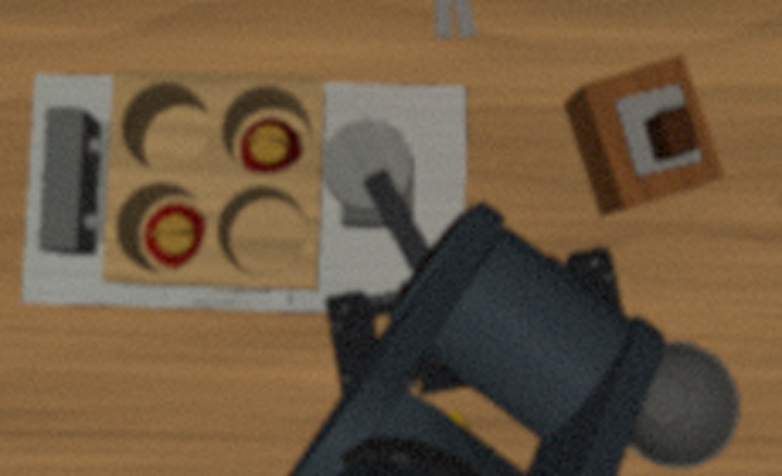

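The view shows the carrier untouched, with the disc nose just reaching it at about 30° (tracked shift about 0.4 mm).

{"api": "play_rows", "payload": {"targets": [[0.85,0.0035,-0.0065,0,0,0,0.005],[0.85,0.0045,-0.0063,0,0,0,0.005],[0.85,0.0052,-0.0062,0,0,0,0.005],[0.85,0.0056,-0.0059,0,0,0,0.005],[0.85,0,0,0,0,0,0]]}}

```text
time_s: 8.7
position: [0.4576, -0.2111, 0.1092]
tcp_rot: [[-0.979, -0.204, -0.01], [-0.204, 0.979, 0.005], [0.008, 0.007, -1.0]]
force: [-8.5, 5.2, 9.6]
opening: 0.225
```

```bash
cat > m.py <<'E'
from h import *
s=st();p=np.array(s["position"][:2]);d=p-np.array([.546,-.1296]);print(np.linalg.norm(d),np.degrees(np.arctan2(-d[1],-d[0]))+1.3)
for i in range(3):
    im=bot.capture("top");print(shift(im,(173,220,196,245)),"fence",shift(im,(175,240,172,189)))
E
python3 m.py
```

```text
time_s 8.7
position [0.4576, -0.2111, 0.1092]
force [-8.5123, 5.2393, 9.609]
opening 0.2248
0.120293997492124 43.980569835910295
(0.988, 'dx_w -1.80 dy_w 4.22 mm') fence (0.9949, 'dx_w 0.13 dy_w -0.20 mm')
(0.9879, 'dx_w -1.77 dy_w 4.27 mm') fence (0.995, 'dx_w 0.12 dy_w -0.16 mm')
(0.9878, 'dx_w -1.76 dy_w 4.24 mm') fence (0.995, 'dx_w 0.13 dy_w -0.14 mm')
```

{"api": "play_rows", "payload": {"targets": [[0.85,0.004,-0.0042,0,0,0,0.005],[0.85,0.0042,-0.0039,0,0,0,0],[0.85,0,0,0,0,0,0],[0.85,0,0,0,0,0,0]]}}

```text
time_s: 9.35
position: [0.465, -0.2184, 0.1092]
tcp_rot: [[-0.978, -0.209, -0.011], [-0.209, 0.978, 0.006], [0.009, 0.009, -1.0]]
force: [-9.1, 6.1, 9.6]
opening: 0.223
```

```bash
python3 m.py
```

```text
time_s 9.35
position [0.465, -0.2184, 0.1092]
force [-9.1227, 6.0733, 9.5804]
opening 0.2229
0.12020159808967078 48.94572923109771
(0.9866, 'dx_w -1.79 dy_w 5.29 mm') fence (0.9951, 'dx_w 0.12 dy_w -0.14 mm')
(0.9869, 'dx_w -1.84 dy_w 5.26 mm') fence (0.9951, 'dx_w 0.12 dy_w -0.17 mm')
(0.9869, 'dx_w -1.85 dy_w 5.29 mm') fence (0.9949, 'dx_w 0.10 dy_w -0.15 mm')
```

{"api": "play_rows", "payload": {"targets": [[0.4,0,0,0,0,0,0],[0,0,0,0,0,0,0],[0,0,0,0,0,0,0],[0,0,0,0,0,0,0],[0,0,0,0.04,0,0,0],[0,0,0,0.05,0,0,0],[0,0.03,0.03,0.03,0,0,-0.04],[0,0.04,0.035,0.01,0,0,-0.04],[0,0.04,0.035,0,0,0,-0.04],[0,0.04,0.035,0,0,0,-0.04],[0,0.04,0.035,0,0,0,-0.05],[0,0,0,0,0,0,0]]}}

```text
time_s: 11.0
position: [0.6627, -0.0492, 0.2391]
tcp_rot: [[-1.0, -0.001, 0.002], [-0.001, 1.0, 0.0], [-0.002, 0.0, -1.0]]
force: [-0.3, 0.2, -1.1]
opening: 1.0
```

```bash
python3 - <<'E'
from h import *
snap('w6')
E
```

```text
time_s 11.0
position [0.6627, -0.0492, 0.2391]
force [-0.3145, 0.1842, -1.0954]
opening 1.0
```

{"api": "play_rows", "payload": {"targets": [[0,-0.03,0.03,0,0,0,0],[0,-0.03,0.03,0,0,0,0],[0,0,0,0,0,0,0],[0,0,0,0,0,0,0]]}}

```text
time_s: 11.55
position: [0.6004, 0.0069, 0.2401]
tcp_rot: [[-1.0, 0.004, 0.001], [0.004, 1.0, -0.001], [-0.001, -0.001, -1.0]]
force: [0.5, -0.3, -0.6]
opening: 1.0
```

```bash
python3 - <<'E'
from h import *
import pickle
snap('w7')
for i in range(2):print(shift(bot.capture("top"),(173,220,196,245)))
ims=[pickle.load(open(n+'.pkl','rb'))[1][30:220,150:400] for n in('w6','w7')]
cv2.imwrite("pics/w67.png",np.vstack([cv2.resize(a,None,fx=3.1,fy=1.55*1.0,interpolation=cv2.INTER_CUBIC) if 0 else cv2.resize(a,None,fx=1.57,fy=1.57,interpolation=cv2.INTER_CUBIC) for a in ims]))
a=np.hstack(ims);cv2.imwrite("pics/w67.png",cv2.resize(a,None,fx=1.6,fy=1.6,interpolation=cv2.INTER_CUBIC))
E
```

```text
time_s 11.55
position [0.6004, 0.0069, 0.2401]
force [0.5112, -0.3313, -0.5555]
opening 1.0003
(0.1873, 'dx_w -3.95 dy_w -16.65 mm')
(0.187, 'dx_w -4.11 dy_w -16.48 mm')
```

View pics/w67.png

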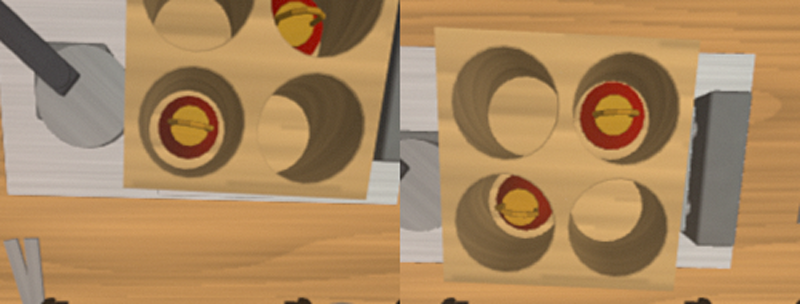

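```bash
python3 - <<'E'
from h import *
import pickle
I={n:pickle.load(open(n+'.pkl','rb'))[1] for n in('w6','w7')}
t=[cv2.resize(cv2.convertScaleAbs(I[n][v-15:v+15,u-20:u+20],alpha=1.3),None,fx=10,fy=10,interpolation=cv2.INTER_CUBIC) for n,u,v in[('w6',269,108),('w7',225,159),('w7',284,102),('w6',336,39)]]
cv2.imwrite("pics/mos.png",np.vstack([np.hstack(t[:2]),np.hstack(t[2:])]))
E
```

```text
(no output)
```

View pics/mos.png

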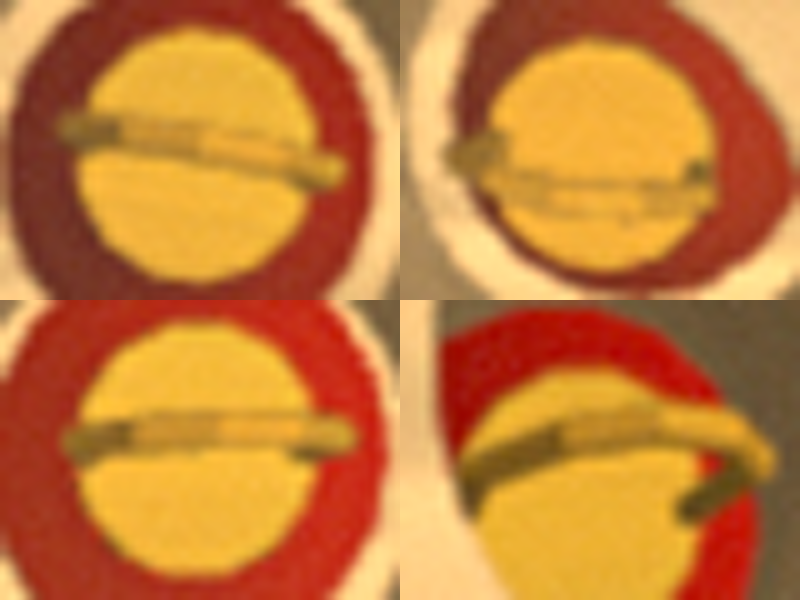

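Mosaic: bail A peaks at w6 full-frame (268.5,107.3), tilted 8° clockwise in the picture. Bail B peaks at w7 (285.2,100), almost level. I triangulate both.

```bash
python3 - <<'E'
from h import *
import pickle
C={n:pickle.load(open(n+'.pkl','rb'))[0] for n in('w6','w7')}
print("A z.094",atz(C['w6'],268.5,107.3,.093), "tri",tri([(C['w6'],268.5,107.3),(C['w7'],225-20+19,159-15+19.3)]))
print("B z.094",atz(C['w7'],285.2,100,.093), "tri",tri([(C['w7'],285.2,100),(C['w6'],342,34.8)]))
# ornament brass disc centres (top of body z=.059)
print("A disc",atz(C['w6'],268.7,108.5,.059),"B disc",atz(C['w7'],283.6,101.8,.059))
for n,c,a,b in[("A",'w6',(255,106),(283.5,110.2)),("B",'w7',(270.5,101),(299.5,100.7))]:
    p,q=atz(C[c],*a,.08),atz(C[c],*b,.08);d=q-p;print(n,"normal yaw",-np.degrees(np.arctan2(d[0],d[1])),np.linalg.norm(d))
k=1/1.6
# carrier corners & fence front in w7
f=lambda u,v:((u-400)*k+150,v*k+30)
for nm,u,v,z in[("TL",434,27,.126),("TR",700,42,.126),("BR",672,291,.126),("BL",446,279,.126),("fTop",712,91,.09),("fBot",692,245,.09)]:print(nm,np.round(atz(C['w7'],*f(u,v),z),4))
E
```

```text
A z.094 [ 0.57881886 -0.03922221  0.093     ] tri (array([ 0.57927514, -0.03748276,  0.07949264]), [[1.1, 1.0], [-1.1, -0.9]])
B z.094 [0.50885298 0.03539847 0.093     ] tri (array([0.5090137 , 0.03473396, 0.09792856]), [[-0.2, -0.2], [0.2, 0.2]])
A disc [ 0.57858735 -0.03789864  0.059     ] B disc [0.50843981 0.03653866 0.059     ]
A normal yaw -7.933680681940204 0.033040364298209675
B normal yaw 0.3347878755159098 0.033124280787408984
TL [ 0.4638 -0.0749  0.126 ]
TR [0.4724 0.0808 0.126 ]
BR [0.6269 0.0727 0.126 ]
BL [ 0.6178 -0.0805  0.126 ]
fTop [0.4953 0.1007 0.09  ]
fBot [0.6031 0.0942 0.09  ]
```

Bail A: (0.5788, −0.0385), normal yaw −8°. Bail B: (0.5088, 0.0355), yaw 0°. Next I fetch the hook.

{"api": "play_rows", "payload": {"targets": [[0,-0.0025,-0.05,0,0,0,0.041],[0,-0.0025,-0.05,0,0,0,0.041],[0,-0.0025,-0.05,0,0,0,0.041],[0,-0.0025,-0.05,0,0,0,0.041],[0,-0.0025,-0.05,0,0,0,0.041],[0,-0.0025,-0.05,0,0,0,0.041],[0,-0.0025,-0.0475,0,0,0,0.042],[0,0,0,-0.04,0,0,0],[0,0,0,-0.03,0,0,0],[0,0,0,0,0,0,0]]}}

```text
time_s: 12.95
position: [0.5808, -0.3393, 0.1663]
tcp_rot: [[-0.96, -0.28, -0.005], [-0.28, 0.96, 0.004], [0.004, 0.005, -1.0]]
force: [-0.3, 0.2, 0.0]
opening: 0.999
```

```bash
python3 - <<'E'
from h import *
s=st();print(s["joint_positions"])
print(shift(bot.capture("top"),(173,220,196,245)))
E
```

```text
time_s 12.95
position [0.5808, -0.3393, 0.1663]
force [-0.3451, 0.2021, 0.0382]
opening 0.9992
[-3.97868242e+01  3.75519152e+01  7.73884007e+01 -7.50090860e-03
  6.54438140e+01 -1.46043762e+02]
(0.8113, 'dx_w -0.82 dy_w 4.18 mm')
```

{"api": "play_rows", "payload": {"targets": [[0,0.002,-0.0015,-0.035,0,0,0],[0,0,0,-0.03,0,0,0],[0,0,0,0,0,0,0],[0.9,0,0,0,0,0,0],[0.9,0,0,0,0,0,0],[0.9,0,0,0,0,0,0],[0.9,0,0,0,0,0,0],[0.9,0,0,0,0,0,0],[0.9,0,0,0,0,0,0],[0.9,0,0,0,0,0,0],[0.9,0,0,0,0,0,0]]}}

```text
time_s: 14.38
position: [0.5847, -0.341, 0.1044]
tcp_rot: [[-0.96, -0.281, -0.0], [-0.281, 0.96, -0.0], [0.0, -0.0, -1.0]]
force: [0.3, -0.0, -0.4]
opening: 0.254
```

{"api": "play_rows", "payload": {"targets": [[0.9,0,0,0.02,0,0,0],[0.9,0,0,0.045,0,0,0],[0.9,0,0,0.045,0,0,0],[0.9,0,0,0.045,0,0,0],[0.9,0,0,0.04,0,0,0],[0.9,-0.004,0.05,0,0,0,-0.07],[0.9,-0.004,0.05,0,0,0,-0.07],[0.9,-0.004,0.05,0,0,0,-0.07],[0.9,-0.004,0.05,0,0,0,-0.07],[0.9,-0.004,0.05,0,0,0,-0.07],[0.9,-0.006,0.055,0,0,0,-0.07],[0.9,0,0,0,0,0,0]]}}

```text
time_s: 15.88
position: [0.5574, -0.032, 0.3009]
tcp_rot: [[-0.992, 0.129, 0.0], [0.129, 0.992, 0.001], [-0.0, 0.001, -1.0]]
force: [0.1, -0.3, -1.2]
opening: 0.252
```

```bash
python3 - <<'E'
from h import *
snap('w8',(0,384))
s=bot.read_state();print(np.round(s["tcp_rot"],3).tolist())
c=bot.get_calibration("wrist");p=np.array(s["position"]);R=np.array(s["tcp_rot"])
for nm,hx,hz in[("collar",0,0),("wire",7,-76),("tip",15,-61.5),("shaft",0,-60)]:
    X=p+R@np.array([-hx/1e3,0,.0144-hz/1e3]);print(nm,np.round(X,4),np.round(proj(c,X),1),np.round(np.array(proj(c,X))*1.5625))
print("bailA",np.array(proj(c,[.5788,-.0385,.093])))
E
```

```text
time_s 15.875
position [0.5574, -0.032, 0.3009]
force [0.1006, -0.2878, -1.1832]
opening 0.2523
[[-0.991, 0.13, 0.001], [0.13, 0.991, -0.001], [-0.002, -0.001, -1.0]]
collar [ 0.5584 -0.0343  0.2865] [259. 223.] [405. 348.]
wire [ 0.5654 -0.0352  0.2105] [259.2 201.4] [405. 315.]
tip [ 0.5733 -0.0363  0.225 ] [259.2 214. ] [405. 334.]
shaft [ 0.5585 -0.0343  0.2265] [259.2 199.1] [405. 311.]
bailA [258.41574792 186.7138445 ]
```

View pics/w8.png

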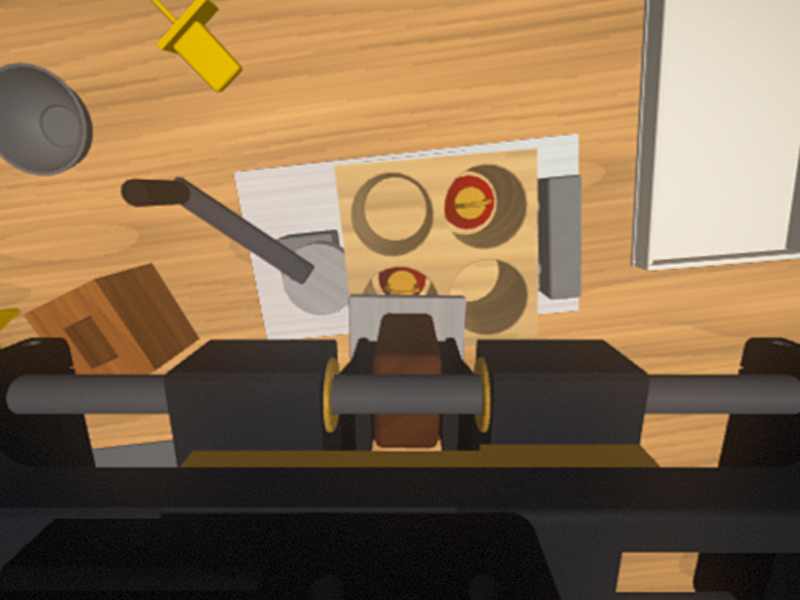

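The hook itself is hidden behind its collar (edge at row 296, columns 349–465). I use that collar edge to find the hook's offset in the grip.

```bash
python3 - <<'E'
from h import *
import pickle
c=pickle.load(open('w8.pkl','rb'))[0]
P=[]
for i in range(8):
    P.append(bot.read_state()["position"]);bot.capture("scene")
P=np.array(P);p=P.mean(0);print(np.round(p,4),np.round(P.std(0),4));R=np.array(bot.read_state()["tcp_rot"])
for dx in(-4,-2,0,2,4):
  for zt in (.0144,.011):
    print(dx,zt,[np.round(np.array(proj(c,p+R@np.array([-(dx-23)/1e3,y,zt-.006])))*1.5625,1).tolist() for y in(-.025,.025)])
E
```

```text
[ 0.5589 -0.0365  0.3002] [0.0002 0.001  0.0005]
-4 0.0144 [[335.6, 297.2], [453.9, 297.9]]
-4 0.011 [[334.3, 299.2], [454.8, 300.0]]
-2 0.0144 [[335.8, 301.8], [453.7, 302.5]]
-2 0.011 [[334.5, 303.9], [454.6, 304.6]]
0 0.0144 [[336.0, 306.3], [453.6, 307.0]]
0 0.011 [[334.7, 308.5], [454.5, 309.2]]
2 0.0144 [[336.2, 310.8], [453.4, 311.5]]
2 0.011 [[334.8, 313.1], [454.3, 313.8]]
4 0.0144 [[336.3, 315.3], [453.2, 316.0]]
4 0.011 [[335.0, 317.7], [454.1, 318.4]]
```

Hook origin is about 2.5 mm behind the TCP along hook x, so the bail lies about 23 mm ahead of the shaft. I descend beside it.

{"api": "play_rows", "payload": {"targets": [[0.9,-0.001,0.001,-0.03,0,0,0],[0.9,0,0,-0.03,0,0,0],[0.9,0,0,-0.025,0,0,0],[0.9,0,0,-0.02,0,0,0],[0.9,0,0,-0.015,0,0,0],[0.9,0,0,-0.01,0,0,0],[0.9,0,0,-0.009,0,0,0],[0.9,0,0,0,0,0,0],[0.9,0,0,0,0,0,0]]}}

```text
time_s: 17.45
position: [0.5581, -0.035, 0.161]
tcp_rot: [[-0.991, 0.134, 0.001], [0.134, 0.991, -0.0], [-0.001, -0.0, -1.0]]
force: [-0.0, 0.1, -1.3]
opening: 0.253
```

```bash
cat > r.py <<'E'
from h import *
P=[];F=[]
for i in range(5):
    s=bot.read_state();P.append(s["position"]);F.append(s["force"]);bot.capture("scene")
R=np.array(s["tcp_rot"]);print(s["time_s"],"p",np.round(np.mean(P,0),4),"F",np.round(np.mean(F,0),2),"yaw",round(np.degrees(np.arctan2(-R[1,0],-R[0,0])),1),"tilt",np.round(R[:2,2],3),"op",round(s["opening"],3))
E
python3 r.py
```

```text
17.65 p [ 0.5581 -0.035   0.1611] F [ 0.05 -0.1  -0.96] yaw -7.7 tilt [ 0.001 -0.   ] op 0.254
```

{"api": "play_rows", "payload": {"targets": [[0.9,0.005,-0.0007,0,0,0,0],[0.9,0.005,-0.0007,0,0,0,0],[0.9,0.0058,-0.0008,0,0,0,0],[0.9,0,0,0,0,0,0]]}}

```text
time_s: 18.2
position: [0.5742, -0.0373, 0.1605]
tcp_rot: [[-0.991, 0.134, 0.001], [0.134, 0.991, -0.0], [-0.001, -0.0, -1.0]]
force: [0.4, 0.4, -0.6]
opening: 0.249
```

```bash
python3 r.py
```

```text
18.4 p [ 0.5735 -0.0371  0.1604] F [ 0.48  0.18 -1.18] yaw -7.7 tilt [-0.001  0.   ] op 0.246
```

{"api": "play_rows", "payload": {"targets": [[0.9,0,0,0.005,0,0,0],[0.9,0,0,0.005,0,0,0],[0.9,0,0,0.004,0,0,0],[0.9,0,0,0.004,0,0,0],[0.9,0,0,0.004,0,0,0],[0.9,0,0,0.004,0,0,0],[0.9,0,0,0.004,0,0,0],[0.9,0,0,0,0,0,0]]}}

```text
time_s: 19.45
position: [0.5737, -0.0372, 0.1909]
tcp_rot: [[-0.991, 0.134, 0.001], [0.134, 0.991, -0.0], [-0.001, -0.0, -1.0]]
force: [0.6, 1.2, -1.7]
opening: 0.252
```

```bash
python3 r.py
```

```text
19.65 p [ 0.5735 -0.0371  0.1906] F [ 0.12  0.58 -1.96] yaw -7.7 tilt [-0.  0.] op 0.25
```

{"api": "play_rows", "payload": {"targets": [[0.9,0,0,0.008,0,0,0],[0.9,0,0,0.016,0,0,0],[0.9,0,0,0.02,0,0,0],[0.9,0,0,0.02,0,0,0],[0.9,0,0,0.02,0,0,0],[0.9,0,0,0.018,0,0,0],[0.9,0,0,0.012,0,0,0],[0.9,0,0,0.006,0,0,0],[0.9,0,0,0,0,0,0]]}}

```text
time_s: 20.82
position: [0.5735, -0.0371, 0.3109]
tcp_rot: [[-0.991, 0.134, 0.001], [0.134, 0.991, -0.0], [-0.001, -0.0, -1.0]]
force: [0.2, -0.2, -2.9]
opening: 0.253
```

```bash
python3 r.py; cat > tray.py <<'E'
from h import *
c=bot.get_calibration("top")
def tray(im):
    hsv=cv2.cvtColor(im,cv2.COLOR_BGR2HSV);m=((hsv[...,1]<60)&(hsv[...,2]>110)).astype(np.uint8)
    m[:,165:]=0;m=cv2.morphologyEx(m,cv2.MORPH_CLOSE,np.ones((9,9)))
    k=max(cv2.findContours(m,0,2)[0],key=cv2.contourArea)
    b=cv2.boxPoints(cv2.minAreaRect(k));P=np.array([atz(c,*q,.034) for q in b]);e=P[np.r_[1:4,0]]-P
    L=np.linalg.norm(e,axis=1);d=e[np.argmax(L)];d*=np.sign(d[0])
    return cv2.contourArea(k),np.round(P.mean(0)[:2],4),np.round(np.sort(L),3),np.degrees(np.arctan2(d[1],d[0]))
if __name__=="__main__":
    print("ref",tray(cv2.imread("pics/top0.png")));im=bot.capture("top");cv2.imwrite("pics/tn.png",im);print("now",tray(im))
E
python3 tray.py
```

```text
21.025 p [ 0.5731 -0.037   0.3101] F [ 0.12  0.09 -2.27] yaw -7.7 tilt [-0.002  0.   ] op 0.247
ref (5967.0, array([0.4708, 0.307 ]), array([0.168, 0.173, 0.271, 0.272]), np.float64(-1.4743347089712224))
now (3961.5, array([0.4717, 0.3224]), array([0.132, 0.137, 0.273, 0.274]), np.float64(-2.5588425600773492))
```

Tray (top view): centre (0.471, 0.307), yaw −1.5°, unmoved. I carry the ornament to the tray's far half.

{"api": "play_rows", "payload": {"targets": [[0.9,-0.0033,0.01,0,0,0,0],[0.9,-0.0033,0.025,0,0,0,0],[0.9,-0.0033,0.035,0,0,0,0],[0.9,-0.0033,0.04,0,0,0,0],[0.9,-0.0033,0.045,0,0,0,0],[0.9,-0.0033,0.045,0,0,0,0],[0.9,-0.0033,0.045,0,0,0,0],[0.9,-0.0033,0.04,0,0,0,0],[0.9,-0.0033,0.03,0,0,0,0],[0.9,-0.0033,0.0175,0,0,0,0],[0.9,-0.0033,0.01,0,0,0,0],[0.9,0,0,0,0,0,0]]}}

```text
time_s: 22.62
position: [0.5368, 0.3054, 0.3105]
tcp_rot: [[-0.991, 0.134, -0.0], [0.134, 0.991, -0.0], [0.0, -0.001, -1.0]]
force: [0.5, 0.7, -2.6]
opening: 0.251
```

```bash
python3 r.py; python3 tray.py; python3 -c "
from h import *
im=cv2.imread('pics/tn.png');print(shift(im),shift(im,(173,237,200,255)),'fence',shift(im,(175,240,172,189)))"
```

```text
22.825 p [0.5372 0.3047 0.3106] F [ 0.47 -0.21 -1.92] yaw -7.8 tilt [ 0. -0.] op 0.249
ref (5967.0, array([0.4708, 0.307 ]), array([0.168, 0.173, 0.271, 0.272]), np.float64(-1.4743347089712224))
now (5417.5, array([0.4707, 0.3068]), array([0.167, 0.173, 0.272, 0.273]), np.float64(-1.4557141652725998))
(0.845, 'dx_w -1.80 dy_w 5.60 mm') (0.8339, 'dx_w -1.92 dy_w 5.59 mm') fence (0.9948, 'dx_w 0.14 dy_w -0.16 mm')
```

{"api": "play_rows", "payload": {"targets": [[0.9,0,0,-0.01,0,0,0],[0.9,0,0,-0.02,0,0,0],[0.9,0,0,-0.025,0,0,0],[0.9,0,0,-0.025,0,0,0],[0.9,0,0,-0.02,0,0,0],[0.9,0,0,-0.015,0,0,0],[0.9,0,0,-0.01,0,0,0],[0.9,0,0,-0.006,0,0,0],[0.9,0,0,0,0,0,0]]}}

```text
time_s: 24.05
position: [0.5372, 0.3054, 0.1795]
tcp_rot: [[-0.991, 0.134, -0.0], [0.134, 0.991, -0.0], [0.0, -0.0, -1.0]]
force: [-0.5, 0.3, -2.2]
opening: 0.248
```

{"api": "play_rows", "payload": {"targets": [[0.9,0,0,-0.004,0,0,0],[0.9,0,0,-0.004,0,0,0],[0.9,0,0,-0.004,0,0,0],[0.9,0,0,-0.004,0,0,0],[0.9,0,0,-0.004,0,0,0],[0.9,0,0,-0.004,0,0,0],[0.9,0,0,-0.001,0,0,0],[0.9,0,0,0,0,0,0]]}}

```text
time_s: 25.05
position: [0.5372, 0.3054, 0.1545]
tcp_rot: [[-0.991, 0.134, -0.0], [0.134, 0.991, -0.0], [0.0, -0.0, -1.0]]
force: [-0.0, 0.3, -1.2]
opening: 0.252
```

```bash
python3 r.py
```

```text
25.25 p [0.5372 0.3054 0.1546] F [ 0.02 -0.12 -1.47] yaw -7.7 tilt [0. 0.] op 0.254
```

{"api": "play_rows", "payload": {"targets": [[0.9,0,0,-0.003,0,0,0],[0.9,0,0,0,0,0,0],[0.9,-0.004,0.0005,0,0,0,0],[0.9,-0.005,0.0007,0,0,0,0],[0.9,-0.005,0.0007,0,0,0,0],[0.9,-0.005,0.0007,0,0,0,0],[0.9,-0.005,0.0007,0,0,0,0],[0.9,0,0,0,0,0,0]]}}

```text
time_s: 26.3
position: [0.5126, 0.3088, 0.1516]
tcp_rot: [[-0.991, 0.134, -0.0], [0.134, 0.991, -0.0], [0.0, -0.0, -1.0]]
force: [-0.7, 0.7, -0.8]
opening: 0.252
```

```bash
python3 r.py
```

```text
26.5 p [0.5132 0.3088 0.1516] F [ 0.09  0.08 -1.11] yaw -7.7 tilt [0. 0.] op 0.254
```

{"api": "play_rows", "payload": {"targets": [[0.9,0,0,0.01,0,0,0],[0.9,0,0,0.02,0,0,0],[0.9,0,0,0.04,0,0,0],[0.9,0,0,0.04,0,0,0],[0.9,0,0,0.03,0,0,0],[0.9,-0.0042,-0.0455,0,0,0,0.022],[0.9,-0.0042,-0.0455,0,0,0,0.022],[0.9,-0.0042,-0.0455,0,0,0,0.022],[0.9,-0.0042,-0.0455,0,0,0,0.023],[0.9,-0.0042,-0.0455,0,0,0,0.023],[0.9,-0.0042,-0.0455,0,0,0,0.022],[0.9,0,0,0,0,0,0]]}}

```text
time_s: 28.05
position: [0.4881, 0.033, 0.2924]
tcp_rot: [[-1.0, 0.006, 0.001], [0.006, 1.0, -0.001], [-0.001, -0.001, -1.0]]
force: [-0.2, -0.6, -1.0]
opening: 0.248
```

```bash
python3 r.py; python3 tray.py; python3 - <<'E'
from h import *
im=cv2.imread('pics/tn.png');c=bot.get_calibration("top")
hsv=cv2.cvtColor(im,cv2.COLOR_BGR2HSV);m=(((hsv[...,0]<8)|(hsv[...,0]>172))&(hsv[...,1]>140)&(hsv[...,2]>50)).astype(np.uint8)
n,l,s,ce=cv2.connectedComponentsWithStats(m)
for i in range(1,n):
    if s[i,4]>15:print(s[i],np.round(ce[i],1),atz(c,*ce[i],.03).round(4))
E
```

```text
28.25 p [0.4881 0.0352 0.2921] F [-0.17  0.12 -1.13] yaw -0.0 tilt [0.001 0.   ] op 0.252
ref (5967.0, array([0.4708, 0.307 ]), array([0.168, 0.173, 0.271, 0.272]), np.float64(-1.4743347089712224))
now (986.0, array([0.3943, 0.2627]), array([0.075, 0.076, 0.121, 0.122]), np.float64(-2.226863131511399))
[499 159  13  12  17] [505.  164.6] [ 0.6649 -0.7629  0.03  ]
```

{"api": "play_rows", "payload": {"targets": [[0.9,0,0,-0.03,0,0,0],[0.9,0,0,-0.03,0,0,0],[0.9,0,0,-0.025,0,0,0],[0.9,0,0,-0.02,0,0,0],[0.9,0,0,-0.012,0,0,0],[0.9,0,0,-0.008,0,0,0],[0.9,0,0,-0.006,0,0,0],[0.9,0,0,0,0,0,0],[0.9,0,0,0,0,0,0]]}}

```text
time_s: 29.48
position: [0.4883, 0.0356, 0.161]
tcp_rot: [[-1.0, 0.001, 0.001], [0.001, 1.0, -0.0], [-0.001, -0.0, -1.0]]
force: [0.1, 0.1, -1.9]
opening: 0.255
```

```bash
python3 r.py
```

```text
29.675 p [0.4883 0.0356 0.161 ] F [ 0.27  0.04 -1.32] yaw -0.0 tilt [ 0.001 -0.   ] op 0.255
```

{"api": "play_rows", "payload": {"targets": [[0.9,0.005,0,0,0,0,0],[0.9,0.005,0,0,0,0,0],[0.9,0.006,0,0,0,0,0],[0.9,0,0,0,0,0,0]]}}

```text
time_s: 30.22
position: [0.5048, 0.0356, 0.1606]
tcp_rot: [[-1.0, 0.001, 0.001], [0.001, 1.0, -0.0], [-0.001, -0.0, -1.0]]
force: [-0.5, -1.2, -1.6]
opening: 0.251
```

```bash
python3 r.py
```

```text
30.425 p [0.504  0.0357 0.1605] F [-0.15 -0.23 -1.39] yaw -0.0 tilt [-0.001  0.   ] op 0.254
```

{"api": "play_rows", "payload": {"targets": [[0.9,0,0,0.005,0,0,0],[0.9,0,0,0.005,0,0,0],[0.9,0,0,0.004,0,0,0],[0.9,0,0,0.004,0,0,0],[0.9,0,0,0.004,0,0,0],[0.9,0,0,0.004,0,0,0],[0.9,0,0,0.004,0,0,0],[0.9,0,0,0,0,0,0]]}}

```text
time_s: 31.48
position: [0.5042, 0.0357, 0.1909]
tcp_rot: [[-1.0, 0.001, 0.001], [0.001, 1.0, -0.0], [-0.001, -0.0, -1.0]]
force: [-0.5, -0.7, -2.0]
opening: 0.249
```

```bash
python3 r.py
```

```text
31.675 p [0.504  0.0357 0.1906] F [ 0.21  0.02 -1.73] yaw -0.0 tilt [-0.  0.] op 0.252
```

{"api": "play_rows", "payload": {"targets": [[0.9,0,0,0.008,0,0,0],[0.9,0,0,0.016,0,0,0],[0.9,0,0,0.02,0,0,0],[0.9,0,0,0.02,0,0,0],[0.9,0,0,0.02,0,0,0],[0.9,0,0,0.018,0,0,0],[0.9,0,0,0.012,0,0,0],[0.9,0,0,0.006,0,0,0],[0.9,0,0,0,0,0,0]]}}

```text
time_s: 32.85
position: [0.5039, 0.0357, 0.3106]
tcp_rot: [[-1.0, 0.001, 0.0], [0.001, 1.0, -0.0], [-0.0, -0.0, -1.0]]
force: [-0.4, -0.5, -1.5]
opening: 0.252
```

```bash
python3 r.py;python3 r.py; python3 - <<'E'
from h import *
c=bot.get_calibration("scene");im=bot.capture("scene");cv2.imwrite("pics/s2.png",im)
print(proj(c,[.504,.036,.2]))
for n,i in(("now",im),("ref",cv2.imread("pics/scene0.png"))):
    hsv=cv2.cvtColor(i,cv2.COLOR_BGR2HSV);m=(((hsv[...,0]<8)|(hsv[...,0]>172))&(hsv[...,1]>140)&(hsv[...,2]>50)).astype(np.uint8)
    k,l,s,ce=cv2.connectedComponentsWithStats(m);print(n,[(s[j,4],ce[j].round().tolist(),atz(c,*ce[j],.03).round(3).tolist()) for j in range(1,k) if s[j,4]>8])
E
```

```text
33.05 p [0.5036 0.0357 0.3101] F [-0.22  0.01 -1.6 ] yaw -0.0 tilt [-0.002  0.   ] op 0.252
33.3 p [0.5037 0.0357 0.3101] F [ 0.18 -0.2  -1.58] yaw -0.0 tilt [-0.001  0.   ] op 0.246
(np.float64(297.2633702522735), np.float64(165.0886279086627))
now [(np.int32(400), [491.0, 9.0], [-0.746, 0.482, 0.03]), (np.int32(16), [70.0, 129.0], [0.59, -0.819, 0.03]), (np.int32(148), [296.0, 174.0], [0.431, 0.015, 0.03]), (np.int32(107), [367.0, 238.0], [0.561, 0.308, 0.03])]
ref [(np.int32(220), [488.0, 9.0], [-0.737, 0.468, 0.03]), (np.int32(13), [70.0, 129.0], [0.59, -0.818, 0.03])]
```

Scene view blobs: the second ornament hangs at (296,174) and the first stands in the tray at (367,238). I carry the second to the tray's near half.

{"api": "play_rows", "payload": {"targets": [[0.9,-0.004,0.01,0,0,0,0],[0.9,-0.01,0.025,0,0,0,0],[0.9,-0.0157,0.04,0,0,0,0],[0.9,-0.0177,0.045,0,0,0,0],[0.9,-0.0177,0.045,0,0,0,0],[0.9,-0.0177,0.045,0,0,0,0],[0.9,-0.0137,0.035,0,0,0,0],[0.9,-0.0078,0.02,0,0,0,0],[0.9,-0.0029,0.0083,0,0,0,0],[0.9,0,0,0,0,0,0]]}}

```text
time_s: 34.65
position: [0.3965, 0.3092, 0.3105]
tcp_rot: [[-1.0, -0.0, 0.0], [-0.0, 1.0, -0.0], [-0.0, -0.0, -1.0]]
force: [0.4, 0.5, -2.7]
opening: 0.252
```

```bash
python3 r.py; python3 tray.py; cat > red.py <<'E'
from h import *
for n in("top","scene"):
    c=bot.get_calibration(n);i=bot.capture(n);cv2.imwrite(f"pics/{n}n.png",i)
    hsv=cv2.cvtColor(i,cv2.COLOR_BGR2HSV);m=(((hsv[...,0]<8)|(hsv[...,0]>172))&(hsv[...,1]>140)&(hsv[...,2]>50)).astype(np.uint8)
    k,l,s,ce=cv2.connectedComponentsWithStats(m);print(n,[(s[j,4],ce[j].round(1).tolist(),atz(c,*ce[j],.03).round(3).tolist()) for j in range(1,k) if s[j,4]>8])
E
python3 red.py
```

```text
34.85 p [0.3969 0.3086 0.3105] F [ 0.17 -0.37 -2.1 ] yaw -0.1 tilt [ 0. -0.] op 0.252
ref (5967.0, array([0.4708, 0.307 ]), array([0.168, 0.173, 0.271, 0.272]), np.float64(-1.4743347089712224))
now (5475.5, array([0.4708, 0.306 ]), array([0.166, 0.171, 0.271, 0.272]), np.float64(-1.5260820374612938))
top [(np.int32(10), [502.4, 166.9], [0.658, -0.755, 0.03]), (np.int32(30), [118.9, 212.2], [0.525, 0.298, 0.03]), (np.int32(164), [93.5, 261.1], [0.392, 0.36, 0.03])]
scene [(np.int32(393), [491.6, 8.6], [-0.747, 0.482, 0.03]), (np.int32(16), [70.2, 129.0], [0.59, -0.819, 0.03]), (np.int32(146), [391.8, 178.3], [0.31, 0.319, 0.03]), (np.int32(106), [367.0, 238.4], [0.561, 0.308, 0.03])]
```

{"api": "play_rows", "payload": {"targets": [[0.9,0,0,-0.01,0,0,0],[0.9,0,0,-0.02,0,0,0],[0.9,0,0,-0.025,0,0,0],[0.9,0,0,-0.025,0,0,0],[0.9,0,0,-0.02,0,0,0],[0.9,0,0,-0.015,0,0,0],[0.9,0,0,-0.01,0,0,0],[0.9,0,0,-0.006,0,0,0],[0.9,0,0,0,0,0,0]]}}

```text
time_s: 36.17
position: [0.3967, 0.309, 0.1793]
tcp_rot: [[-1.0, 0.001, -0.0], [0.001, 1.0, -0.0], [0.0, -0.0, -1.0]]
force: [0.1, 0.3, -1.8]
opening: 0.251
```

{"api": "play_rows", "payload": {"targets": [[0.9,0,0,-0.004,0,0,0],[0.9,0,0,-0.004,0,0,0],[0.9,0,0,-0.004,0,0,0],[0.9,0,0,-0.004,0,0,0],[0.9,0,0,-0.004,0,0,0],[0.9,0,0,-0.004,0,0,0],[0.9,0,0,-0.004,0,0,0],[0.9,0,0,0,0,0,0]]}}

```text
time_s: 37.17
position: [0.3965, 0.3089, 0.1512]
tcp_rot: [[-1.0, 0.001, -0.001], [0.001, 1.0, -0.0], [0.001, -0.0, -1.0]]
force: [-0.2, -1.0, -1.6]
opening: 0.251
```

```bash
python3 r.py
```

```text
37.375 p [0.3967 0.309  0.1515] F [ 0.24 -0.08 -1.5 ] yaw -0.0 tilt [0. 0.] op 0.25
```

{"api": "play_rows", "payload": {"targets": [[0.9,-0.004,0,0,0,0,0],[0.9,-0.005,0,0,0,0,0],[0.9,-0.005,0,0,0,0,0],[0.9,-0.005,0,0,0,0,0],[0.9,-0.005,0,0,0,0,0],[0.9,0,0,0,0,0,0]]}}

```text
time_s: 38.17
position: [0.3722, 0.3089, 0.1515]
tcp_rot: [[-1.0, 0.0, -0.0], [0.0, 1.0, -0.0], [0.0, -0.0, -1.0]]
force: [1.0, 0.4, -1.9]
opening: 0.252
```

```bash
python3 r.py
```

```text
38.375 p [0.3728 0.3091 0.1516] F [-0.16 -0.28 -1.38] yaw -0.0 tilt [0. 0.] op 0.253
```

{"api": "play_rows", "payload": {"targets": [[0.9,0,0,0.015,0,0,0],[0.9,0,0,0.03,0,0,0],[0.9,0,0,0.04,0,0,0],[0.9,0,0,0.04,0,0,0],[0.9,0,0,0.025,0,0,0],[0.9,0.016,-0.05,0,0,0,0.022],[0.9,0.016,-0.05,0,0,0,0.022],[0.9,0.016,-0.05,0,0,0,0.022],[0.9,0.016,-0.05,0,0,0,0.022],[0.9,0.016,-0.05,0,0,0,0.022],[0.9,0.016,-0.05,0,0,0,0.022],[0.9,0.016,-0.05,0,0,0,0.022]]}}

```text
time_s: 39.92
position: [0.485, -0.0428, 0.3016]
tcp_rot: [[-0.988, -0.153, 0.0], [-0.153, 0.988, 0.0], [-0.0, 0.0, -1.0]]
force: [-0.1, 0.7, -1.5]
opening: 0.254
```

{"api": "play_rows", "payload": {"targets": [[0.9,0.017,-0.05,0,0,0,0.022],[0.9,0.017,-0.05,0,0,0,0.022],[0.9,0.017,-0.05,0,0,0,0.022],[0.9,0.017,-0.05,0,0,0,0.022],[0.9,0.016,-0.05,0,0,0,0.022],[0.9,0.016,-0.05,0,0,0,0.021],[0.9,0,0,0,0,0,0],[0.9,0,0,0,0,0,0]]}}

```text
time_s: 40.92
position: [0.5842, -0.3406, 0.3006]
tcp_rot: [[-0.96, -0.28, -0.002], [-0.28, 0.96, 0.002], [0.001, 0.002, -1.0]]
force: [0.3, 0.3, -1.4]
opening: 0.251
```

```bash
python3 r.py; python3 tray.py; python3 red.py; python3 -c "
from h import *
im=cv2.imread('pics/topn.png');print(shift(im),shift(im,(173,237,196,210)),'stand',shift(im,(165,214,332,342)),shift(im,(188,214,336,378)))
s=cv2.imread('pics/scenen.png')
a=cv2.resize(im[165:305,60:310],None,fx=3.2,fy=3.2,interpolation=2)
cv2.imwrite('pics/chk.png',a)"
```

```text
41.125 p [ 0.5844 -0.3399  0.3013] F [ 0.06  0.21 -1.42] yaw 16.4 tilt [-0.  0.] op 0.249
ref (5967.0, array([0.4708, 0.307 ]), array([0.168, 0.173, 0.271, 0.272]), np.float64(-1.4743347089712224))
now (5997.5, array([0.4703, 0.3026]), array([0.172, 0.177, 0.274, 0.276]), np.float64(-2.669630892190701))
top [(np.int32(118), [121.9, 207.6], [0.538, 0.29, 0.03]), (np.int32(136), [115.9, 257.8], [0.402, 0.3, 0.03])]
scene [(np.int32(405), [491.4, 8.7], [-0.745, 0.482, 0.03]), (np.int32(15), [70.0, 128.8], [0.589, -0.82, 0.03]), (np.int32(106), [380.9, 201.0], [0.412, 0.31, 0.03]), (np.int32(112), [366.8, 238.2], [0.56, 0.308, 0.03])]Traceback (most recent call last):
  File "<string>", line 3, in <module>
    im=cv2.imread('pics/topn.png');print(shift(im),shift(im,(173,237,196,210)),'stand',shift(im,(165,214,332,342)),shift(im,(188,214,336,378)))
                                                                                                                   ~~~~~^^^^^^^^^^^^^^^^^^^^^^
  File "h.py", line 29, in shift
    cc,W=cv2.findTransformECC(T,I,W,cv2.MOTION_TRANSLATION,(3,200,1e-6),None,5)
         ~~~~~~~~~~~~~~~~~~~~^^^^^^^^^^^^^^^^^^^^^^^^^^^^^^^^^^^^^^^^^^^^^^^^^^
cv2.error: OpenCV(4.12.0) /io/opencv/modules/video/src/ecc.cpp:589: error: (-7:Iterations do not converge) The algorithm stopped before its convergence. The correlation is going to be minimized. Images may be uncorrelated or non-overlapped in function 'findTransformECC'
```

```bash
python3 - <<'E'
from h import *
from tray import tray
im=cv2.imread('pics/topn.png');print("tray",tray(im))
for b in((170,237,196,260),(173,237,196,210),(168,185,196,258)):
    try:print(shift(im,b))
    except Exception as e:print("no")
s=cv2.imread('pics/scenen.png')[160:275,320:430]
a=cv2.resize(im[165:305,65:265],None,fx=2.2,fy=2.2,interpolation=2);s=cv2.resize(s,(int(110*308/115),308),interpolation=2)
cv2.imwrite('pics/chk.png',np.hstack([a,s]))
E
```

```text
tray (5996.0, array([0.4709, 0.3062]), array([0.168, 0.174, 0.272, 0.273]), np.float64(-1.610481151260703))
(0.7151, 'dx_w -2.07 dy_w 5.85 mm')
(0.9601, 'dx_w -1.10 dy_w 5.80 mm')
(0.9916, 'dx_w -1.72 dy_w 4.78 mm')
```

View pics/chk.png

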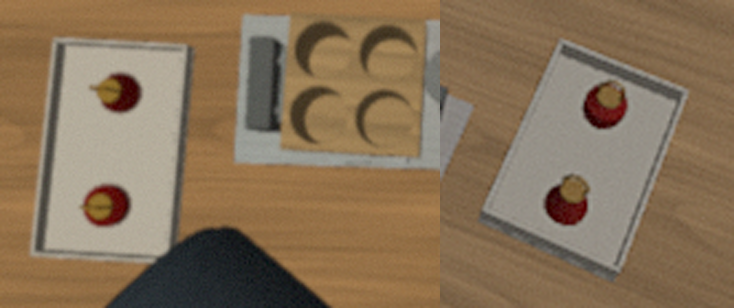

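The view shows both ornaments upright in the tray, at crop (118,92) and (105,205). The bores are empty and the carrier is still about 5–6 mm towards the pad. Next, the hook goes back in its slot.

{"api": "play_rows", "payload": {"targets": [[0.9,0.0003,-0.001,-0.03,0,0,0],[0.9,0,0,-0.04,0,0,0],[0.9,0,0,-0.04,0,0,0],[0.9,0,0,-0.03,0,0,0],[0.9,0,0,-0.025,0,0,0],[0.9,0,0,-0.015,0,0,0],[0.9,0,0,-0.01,0,0,0],[0.9,0,0,-0.003,0,0,0],[0.9,0,0,0,0,0,0]]}}

```text
time_s: 42.45
position: [0.5854, -0.3423, 0.1092]
tcp_rot: [[-0.96, -0.28, 0.001], [-0.28, 0.96, -0.001], [-0.001, -0.001, -1.0]]
force: [1.0, 0.4, -1.0]
opening: 0.25
```

```bash
python3 r.py
```

```text
42.65 p [ 0.5855 -0.3424  0.1094] F [ 0.19  0.09 -1.33] yaw 16.3 tilt [ 0.001 -0.001] op 0.252
```

{"api": "play_rows", "payload": {"targets": [[0.9,-0.0008,0.0012,-0.002,0,0,0],[0.9,0,0,-0.002,0,0,0],[0.9,0,0,-0.001,0,0,0],[0.9,0,0,0,0,0,0]]}}

```text
time_s: 43.2
position: [0.5842, -0.3407, 0.1044]
tcp_rot: [[-0.96, -0.28, -0.0], [-0.28, 0.96, 0.0], [0.0, 0.0, -1.0]]
force: [-1.8, 1.1, 4.9]
opening: 0.253
```

```bash
python3 r.py
```

```text
43.4 p [ 0.5842 -0.3407  0.1044] F [-1.91  1.79  5.26] yaw 16.3 tilt [ 0. -0.] op 0.249
```

{"api": "play_rows", "payload": {"targets": [[0.4,0,0,0,0,0,0],[0,0,0,0,0,0,0],[0,0,0,0,0,0,0],[0,0,0,0,0,0,0],[0,0,0,0.03,0,0,0],[0,0,0,0.04,0,0,0],[0,0.021,0.006,0.04,0,0,-0.095],[0,0.021,0.006,0.029,0,0,-0.095],[0,0.0207,0.0063,0,0,0,-0.095],[0,0,0,0,0,0,0],[0,0,0,0,0,0,0]]}}

```text
time_s: 44.82
position: [0.6458, -0.3223, 0.2414]
tcp_rot: [[-1.0, -0.001, -0.003], [-0.001, 1.0, 0.001], [0.003, 0.001, -1.0]]
force: [-0.7, -0.8, -0.7]
opening: 1.001
```

```bash
python3 r.py; python3 - <<'E'
from h import *
import pickle
snap('w9')
a,b=[pickle.load(open(n+'.pkl','rb'))[1] for n in('w5','w9')]
g=lambda i:cv2.cvtColor(i,cv2.COLOR_BGR2GRAY)
def loc(y0,y1,x0,x1):
    r=cv2.matchTemplate(g(b),g(a)[y0:y1,x0:x1],cv2.TM_CCOEFF_NORMED);_,v,_,p=cv2.minMaxLoc(r);return round(v,3),(p[0]-x0,p[1]-y0)
print("stand",loc(75,185,195,295),"handle",loc(102,152,220,260),"collar",loc(96,166,212,275))
A=[i[60:200,180:310] for i in(a,b)];cv2.imwrite("pics/hk.png",cv2.resize(np.hstack(A),None,fx=3,fy=3,interpolation=2))
E
```

```text
45.025 p [ 0.6458 -0.3226  0.2417] F [ 0.06 -0.2   0.03] yaw -0.1 tilt [-0.001  0.001] op 0.999
time_s 45.075
position [0.6463, -0.3229, 0.2422]
force [-0.6795, -0.3783, 0.0875]
opening 0.9971
stand (0.983, (1, 0)) handle (0.995, (1, 0)) collar (0.988, (1, 0))
```

View pics/hk.png

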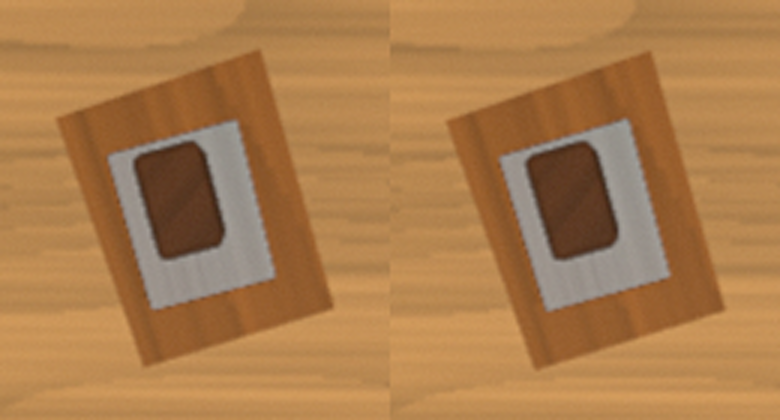

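The side-by-side is before on the left and after on the right: the hook is seated exactly as at first. Now the lever goes back.

{"api": "play_rows", "payload": {"targets": [[0,-0.0362,0.0208,0,0,0,0.042],[0,-0.0362,0.0208,0,0,0,0.042],[0,-0.0362,0.0208,0,0,0,0.042],[0,-0.0362,0.0208,0,0,0,0.042],[0,-0.0362,0.021,0,0,0,0.042],[0,0,0,0,0,0,0],[0,0,0,-0.035,0,0,0],[0,0,0,-0.04,0,0,0],[0,0,0,-0.035,0,0,0],[0,0,0,-0.022,0,0,0],[0.4,0,0,0,0,0,0],[0.85,0,0,0,0,0,0]]}}

```text
time_s: 46.62
position: [0.4671, -0.2193, 0.1112]
tcp_rot: [[-0.978, -0.208, 0.002], [-0.208, 0.978, -0.001], [-0.001, -0.002, -1.0]]
force: [-0.8, 0.2, -0.1]
opening: 0.854
```

{"api": "play_rows", "payload": {"targets": [[0.85,0,0,0,0,0,0],[0.85,0,0,0,0,0,0],[0.85,0,0,0,0,0,0],[0.85,0,0,0,0,0,0],[0.85,0,0,0,0,0,0],[0.85,0,0,0,0,0,0],[0.85,0,0,0,0,0,0]]}}

```text
time_s: 47.5
position: [0.4658, -0.2181, 0.1105]
tcp_rot: [[-0.978, -0.208, -0.0], [-0.208, 0.978, 0.0], [0.0, 0.001, -1.0]]
force: [-1.0, 0.8, 1.7]
opening: 0.226
```

```bash
python3 r.py
```

```text
47.7 p [ 0.4658 -0.218   0.1105] F [-0.22  0.83  1.25] yaw 12.0 tilt [-0.  0.] op 0.22
```

{"api": "play_rows", "payload": {"targets": [[0.85,-0.007,0.0064,0,0,0,-0.01],[0.85,-0.0065,0.007,0,0,0,-0.01],[0.85,-0.0062,0.0084,0,0,0,-0.01],[0.85,-0.0054,0.009,0,0,0,-0.01],[0.85,-0.0045,0.0094,0,0,0,-0.01],[0.85,-0.0039,0.0097,0,0,0,-0.01],[0.85,-0.0029,0.01,0,0,0,-0.01],[0.85,-0.002,0.0103,0,0,0,-0.01],[0.85,-0.0012,0.0104,0,0,0,-0.01],[0.85,-0.0002,0.0105,0,0,0,-0.01],[0.85,0.0006,0.0084,0,0,0,-0.01],[0.85,0.001,0.0083,0,0,0,-0.01]]}}

```text
time_s: 49.25
position: [0.4259, -0.1112, 0.1103]
tcp_rot: [[-0.996, -0.088, -0.003], [-0.088, 0.996, -0.001], [0.003, -0.001, -1.0]]
force: [-5.8, -7.1, 0.1]
opening: 0.22
```

{"api": "play_rows", "payload": {"targets": [[0.85,0,0,0,0,0,0],[0.4,0,0,0,0,0,0],[0,0,0,0,0,0,0],[0,0,0,0,0,0,0],[0,0,0,0,0,0,0],[0,0,0,0,0,0,0]]}}

```text
time_s: 50.0
position: [0.4278, -0.1105, 0.1106]
tcp_rot: [[-0.996, -0.089, 0.0], [-0.089, 0.996, -0.0], [-0.0, -0.0, -1.0]]
force: [-0.3, 0.1, 0.5]
opening: 0.708
```

{"api": "play_rows", "payload": {"targets": [[0,0,0,0.03,0,0,0],[0,0,0,0.04,0,0,0],[0,0,0,0.04,0,0,0],[0,0,0,0.03,0,0,0],[0,-0.01,-0.05,0.02,0,0,0],[0,-0.01,-0.05,0.02,0,0,0],[0,-0.01,-0.05,0.01,0,0,0],[0,0,-0.05,0,0,0,0],[0,0,-0.05,0,0,0,0],[0,0,-0.05,0,0,0,0],[0,0,0,0,0,0,0],[0,0,0,0,0,0,0]]}}

```text
time_s: 51.5
position: [0.3973, -0.4096, 0.2999]
tcp_rot: [[-0.996, -0.089, -0.001], [-0.089, 0.996, 0.002], [0.001, 0.002, -1.0]]
force: [-0.4, 0.9, -0.6]
opening: 1.001
```

```bash
python3 r.py; python3 tray.py; python3 red.py; python3 - <<'E'
from h import *
im=cv2.imread('pics/topn.png');ref=cv2.imread('pics/top0.png');c=bot.get_calibration("top")
for nm,b in(("stand",(165,215,330,378)),("lever",(195,255,262,284)),("jar",(108,138,172,204)),("scissors",(85,163,272,312)),("dish",(250,288,345,385))):
    try:print(nm,shift(im,b))
    except Exception:print(nm,"no")
g=cv2.cvtColor(im,6);sub=g[236:262,250:300];m=(sub<45);v,u=np.nonzero(m);print("dark post px",len(u),u.mean()+250 if len(u) else None,v.mean()+236 if len(u) else None, "ref",[x.mean() for x in np.nonzero(cv2.cvtColor(ref,6)[236:262,250:300]<45)])
E
```

```text
51.7 p [ 0.3976 -0.4091  0.3004] F [-0.25  0.12 -0.03] yaw 5.2 tilt [-0.  0.] op 1.0
ref (5967.0, array([0.4708, 0.307 ]), array([0.168, 0.173, 0.271, 0.272]), np.float64(-1.4743347089712224))
now (5977.5, array([0.4707, 0.3069]), array([0.168, 0.173, 0.271, 0.273]), np.float64(-1.4239704946327076))
top [(np.int32(9), [502.6, 166.4], [0.66, -0.756, 0.03]), (np.int32(42), [119.4, 211.6], [0.526, 0.297, 0.03]), (np.int32(137), [115.4, 257.8], [0.402, 0.301, 0.03])]
scene [(np.int32(383), [491.8, 8.5], [-0.747, 0.483, 0.03]), (np.int32(16), [70.6, 129.2], [0.59, -0.817, 0.03]), (np.int32(105), [381.0, 200.8], [0.411, 0.31, 0.03]), (np.int32(106), [367.1, 238.4], [0.561, 0.309, 0.03])]
stand (0.9972, 'dx_w -0.36 dy_w 0.26 mm')
lever (0.9978, 'dx_w 0.29 dy_w -0.62 mm')
jar (0.9981, 'dx_w 0.06 dy_w -0.03 mm')
scissors (0.9977, 'dx_w -0.09 dy_w -0.05 mm')
dish (0.995, 'dx_w -0.03 dy_w -0.15 mm')
dark post px 115 269.3478260869565 245.40869565217392 ref [np.float64(9.063636363636364), np.float64(18.98181818181818)]
```

```bash
python3 -c "
from rig import bot
print(bot.hand_in())"
```

```text
the job is handed in; nothing more can be done
None
```

I completed every step and handed the job in at about 52 s of the 210 s. The interface gives no verdict, so what follows rests on my own measurements.

**What I did**
- **Clamp:** I swung the lever to about 49°, which pushed the carrier 5.3 mm towards the pad. The carrier started 1 to 3 mm short of the pad, so the pad was pushed in roughly 2.3 to 4.3 mm.
- **Ornaments:** I found two in the carrier. I drew both out by their bails with the wooden-handled hook and stood them in the tray about 70 mm either side of its middle.
- **Finish:** I put the hook back in its stand, then opened the lever.

**Last checks**
- **Ornaments and tray:** Both ornaments were still where I placed them, and the tray had not moved. In the top and scene pictures taken before the hook went back, both stood upright.
- **Hook and lever:** The stand with the hook and the lever both matched their first picture within 0.7 mm.
- **Jar, dish and scissors:** These matched their first picture within 0.2 mm.
- **Robot:** It had let go of everything and stood clear.

**Limits and disagreements**
- I never read the pad travel directly; it comes from tracking the carrier. After release, readings with part of the view blocked or the ornaments gone scattered from about 4.2 to 5.9 mm. At worst that puts the pad travel just below 1.5 mm.
- The two cameras disagreed by 20 to 35 mm on where the far ornament's red patch lies along the tray. I put this down to shading and viewing angle. Both positions are inside the tray limits.

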